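# Finish a sight-glass order

### The job

Finish this sight-glass order: drop the round glass window into the pocket on top of the red pipe fitting, then put the retaining ring over it and screw it clockwise all the way down until it is snug against its stop. Send every loose clamp dog on the mat down the chute, toe towards the side with the gate, so that each slides by itself under the gate into the catch tray (do not carry it past the gate). Leave the pipe couplings where they are.

Things in the scene. Friction and masses are not known exactly. Their poses are not given: they have to be found in the camera images.
- cell_rim (a point): Centre of the rim of the upright steel boss (tube, 44 mm outside) on the fixed red pipe fitting, 110 mm above the bench; z up, x along the horizontal pipe (170 mm long, top 66 mm above the bench). Pocket 36 mm wide; in it a rubber-faced spring seat 5 mm below the rim, yielding up to 4.5 mm (4 N to start, +1.2 N/mm). A window dropped in stands 5 mm proud.
- cell_gap (a point): One of two opposite gaps, each 55 degrees wide, in the thread outside the boss; they lie in line with the pipe (+x and -x of cell_rim) and let the ring's lugs down. Point: 24 mm from the boss axis, 4 mm below the rim. Between the gaps two ridges (to 52 mm diameter, top 9 mm of the boss) slope down clockwise, each ending in a stop.
- seat (a joint): How far the spring seat in the boss is pressed down (m): 0 free, 0.0045 at most.
- window_mid (a point): Loose round sight-glass window in a steel rim, 33 mm diameter, 10 mm thick, both faces alike; the point is its centre, z along its axis. It lies flat on the bench.
- ring_mid (a point): Loose steel retaining ring (cap) 62 mm outside, 20 mm tall, bore 55 mm, top flange 4 mm thick with a 22 mm hole; lies right way up. Point: on its axis, 10 mm above its lower edge, z up. Two thread lugs (5 mm thick, 46 mm apart) inside its lower edge on its +x and -x. Put on with lugs in the gaps (within 15 degrees), its flange rests on the window, this point 1 mm below the rim.
- ring_wing (a point): Top of one of two wings (12 x 8 mm, 6 mm tall) on the ring, 23.5 mm from its axis on +x (the other on -x), right above the lugs. From wings in line with the pipe, the ring turns clockwise (seen from above) freely for 80 degrees, then is drawn down 1 mm per 24 degrees against the spring; stop at about 138 degrees, snug from 125. It stays where it is left.
- chute_drop (a point): Point on the chute's smooth floor, 165 mm above the bench, over which a dog is let go: x downhill (level), y left looking downhill, z up. The floor falls 25 degrees along x; end stop 47 mm behind, lip 181 mm ahead. Walls 10 mm high; channel here y -18 to +32 mm, narrowing to -14 to +28 mm. A dog passes lengthways, flat, toe on +y: its x, y along these, its middle over y = 0.
- gate (a point): Middle of the lower inner edge of the dark gate block on the chute's +y wall, axes as chute_drop. The block is 12 mm long, hangs 14 to 34 mm above the sloping floor and covers the channel from this point outwards (17 mm left of the drop point): a dog's toe passes under it, its body beside it; a dog turned round jams.
- chute_lip (a point): Middle of the chute's lower lip (181 mm ahead of the drop point, 80 mm above the bench), axes as chute_drop. Below it begins the open catch tray, 286 mm (x) by 186 mm (y) inside; its slippery floor slopes on at 10 degrees to the end wall 277 mm beyond the lip, walls 75 to 85 mm high.
- dog0_mid (a point): Loose red cast clamp dog of L section, 60 mm long (x). Body 24 mm wide (y) and 26 mm tall; along the whole +y side of the body's foot runs a toe 14 mm wide and 10 mm tall. The point is the middle of the body (12 mm from its sides, 13 mm above its foot), z up. About 0.18 kg. It starts on a 3 mm rubber mat; two to four of the dogs are present.
- dog1_mid (a point): Loose red cast clamp dog of L section, 60 mm long (x). Body 24 mm wide (y) and 26 mm tall; along the whole +y side of the body's foot runs a toe 14 mm wide and 10 mm tall. The point is the middle of the body (12 mm from its sides, 13 mm above its foot), z up. About 0.18 kg. It starts on a 3 mm rubber mat; two to four of the dogs are present.
- dog2_mid (a point): Loose red cast clamp dog of L section, 60 mm long (x). Body 24 mm wide (y) and 26 mm tall; along the whole +y side of the body's foot runs a toe 14 mm wide and 10 mm tall. The point is the middle of the body (12 mm from its sides, 13 mm above its foot), z up. About 0.18 kg. It starts on a 3 mm rubber mat; two to four of the dogs are present.
- dog3_mid (a point): Loose red cast clamp dog of L section, 60 mm long (x). Body 24 mm wide (y) and 26 mm tall; along the whole +y side of the body's foot runs a toe 14 mm wide and 10 mm tall. The point is the middle of the body (12 mm from its sides, 13 mm above its foot), z up. About 0.18 kg. It starts on a 3 mm rubber mat; two to four of the dogs are present.
- coupling: Bystander, to be left where it is: red pipe coupling, ring with two bolted ears, 85 mm across and 30 mm tall, left of the mat; origin under its middle.
- coupling2: Bystander, to be left where it is: the same, right of the mat; origin under its middle.
Not all that is in view belongs to the job. Of the things that look like the part that bears window_mid, take the one that is nearest to the robot's base at the start. Leave any turquoise look-alike of the part that bears dog2_mid alone.

How it is judged:
On the way, in this order (a step that is already met when the one before it is completed fails the run):
1. the window lies flat in the pocket, let go (horizontal distance between window_mid and cell_rim below 0.004 m and z of window_mid in the frame of cell_rim between -0.007 and 0.002 m and angle between window_mid's own z axis and vertical below 0.1 rad and contact force between the fingers and window below 0.1 N), for 0.2 s.
2. the ring is screwed down over the window, let go (horizontal distance between each of window_mid, ring_mid and cell_rim below 0.004 m and z of window_mid in the frame of cell_rim between -0.007 and 0.002 m and angle between each of window_mid, ring_mid's own z axis and vertical below 0.1 rad and z of ring_mid in the frame of cell_rim between -0.007 and -0.0022 m and contact force between the fingers and ring below 0.1 N), for 0.2 s.
At the end, for the whole second after the job is handed in: The window lies in the pocket (within 4 mm of its axis, level within 0.1 rad); the ring is over it, within 4 mm of the axis, level, and held by the thread at least 1.2 mm below where it rests unscrewed; every dog present lies still in the catch tray, beyond the chute's lip (horizontal distance between each of window_mid, ring_mid and cell_rim below 0.004 m and z of window_mid in the frame of cell_rim between -0.007 and 0.002 m and angle between each of window_mid, ring_mid's own z axis and vertical below 0.1 rad and z of ring_mid in the frame of cell_rim between -0.007 and -0.0022 m and x of dog0_mid in the frame of chute_drop between 0.18 and 0.47 m and y of dog0_mid in the frame of chute_drop between -0.09 and 0.105 m and z of each of dog0_mid, dog1_mid, dog2_mid, dog3_mid in the frame of chute_drop below -0.05 m and linear speed of each of dog0, dog1, dog2, dog3 below 0.02 m/s and x of dog1_mid in the frame of chute_drop between 0.18 and 0.47 m and y of dog1_mid in the frame of chute_drop between -0.09 and 0.105 m and x of dog2_mid in the frame of chute_drop between 0.18 and 0.47 m and y of dog2_mid in the frame of chute_drop between -0.09 and 0.105 m and x of dog3_mid in the frame of chute_drop between 0.18 and 0.47 m and y of dog3_mid in the frame of chute_drop between -0.09 and 0.105 m); the robot touches nothing.
It fails at once if a dog is held by the gripper beyond the gate, over the lower chute or the tray, instead of sliding there by itself ((x of dog0_mid in the frame of chute_drop between 0.115 and 0.47 m and y of dog0_mid in the frame of chute_drop between -0.09 and 0.105 m and contact force between the fingers and dog0 above 0.5 N) or (x of dog1_mid in the frame of chute_drop between 0.115 and 0.47 m and y of dog1_mid in the frame of chute_drop between -0.09 and 0.105 m and contact force between the fingers and dog1 above 0.5 N) or (x of dog2_mid in the frame of chute_drop between 0.115 and 0.47 m and y of dog2_mid in the frame of chute_drop between -0.09 and 0.105 m and contact force between the fingers and dog2 above 0.5 N) or (x of dog3_mid in the frame of chute_drop between 0.115 and 0.47 m and y of dog3_mid in the frame of chute_drop between -0.09 and 0.105 m and contact force between the fingers and dog3 above 0.5 N)).
It fails at once if a pipe coupling is moved more than 40 mm (distance of any of coupling, coupling2 from where it was at the start of the episode above 0.04 m).
Of dog0, dog1, dog2, dog3 only 2 to 4 are there at a start; the rules pass over those that are not, and their reading is None.
At some moment in a run one of dog0, dog1, dog2, dog3 may be knocked a few centimetres aside while the robot is not near it.
It also fails if it takes over 210 s, if anything falls off the work surface, if the arm or the gripper's body presses on something with over 40 N, if the wrist force passes 120 N, or if a joint passes its speed limit or range.

### The arm

A 7-joint arm with a two-finger parallel gripper is mounted at the origin on the work surface. World frame = base frame: x ahead of the robot, y to its left, z up, the work surface at z = 0. Lengths are in m, angles in rad, forces in N, time in s.
With the tool pointing down it reaches from about 0.4 to 0.85 m from the base axis. Payload 6.9 kg.
Tool frame: the origin (TCP) lies midway between the tips of the shut fingers; the grasp point (between the pads) lies 19 mm behind it (manip.tcp_to_grasp is the distance from the TCP to the grasp point, in m); x points along the fingers, y is the direction in which the jaws open and shut, and the axes are right-handed (so a half turn about x gives the same grasp; the last joint's range is limited). The gripper opens to 85 mm and grips with 20 to 120 N. Pads are 22 mm wide; open, the fingers measure 114 mm over their backs; the gripper's body (76 mm by 85 mm) begins 54 mm behind the grasp point. The pads swing forward as they close: fully open they stand 13 mm farther back than shut.
Start: joints at [-1.121, 0.507, -0.238, 1.5, 0.126, 1.149, -0.155], TCP at [0.211, 0.588, 0.231] pointing down, gripper open.
Joint ranges: [-3.08, 3.08], [-0.24, 2.05], [-1.43, 1.35], [0, 2.5], [-1.52, 4.66], [0.17, 1.96], [-2.89, 2.89]. Speed limits (rad/s): [2.39, 2.39, 3.14, 3.14, 3.14, 3.14, 3.14].

### API

Orientations are given as a unit quaternion [w, x, y, z].
In Python, from workcell import monitor, read_camera, manip gives the robot as it stands. The module is installed in compiled form; this text tells all that it offers.
- The arm moves only by the shell command python3 -m pendant 'ROWS' [OPENING] [FORCE]. ROWS is JSON, a list of rows, each an object with "dp": the shift along the tool's x, y, z in units of 40 cm (1.0 is 40 cm), a list of three; "spin": the turn about the tool's x in units of 180 degrees (1.0 is 180 degrees). In form: [{"dp": [tx, ty, tz], "spin": spin}, ...]. A call has 1 to 8 rows; each row is the pose to reach, as a shift and turn from the pose measured when the call began, along the tool's axes at that moment, turning the shorter way round; what a row does not reach only later rows make up. A row lasts 1/8 s, in which the tool goes at most 62.5 mm and 10.7 degrees, less where a joint would pass 70% of its speed; a pose out of reach is approached as far as the arm can. A call with a number of a shift or a turn outside -1 to 1 is refused whole. A call with a gripper value outside its range is refused whole. OPENING is the closure, from -1 (fully open) to 1 (shut), set as the call begins (- or left out, the last holds). The fingers move at their own pace and stop on an object; FORCE is the grip in N (left out, the last holds). Time passes only in rows, so rows that repeat a pose let the fingers close. It gives the time, the measured TCP pose, the force and the opening at its end, in the units of the state.
- monitor.observe(): the state, without advancing time (a new reading comes with each control period).
- read_camera(name): name is "scene" or "top" or "wrist"; returns a dict with "pixels" (480x640x3 uint8, blue, green, red), "fx", "fy", "cx", "cy" (pixels), "T" (4x4, takes a point from camera to world coordinates). Camera axes: x right, y down, z forward; pixel columns grow to the right and rows downward; lengths in m; the calibration is good to about 2 mm. A picture is of the moment at which its call begins. There is no depth.
- manip.job_done(): hands the job in, once; it reports no verdict.
The state is a dict: "t": time; "joint_positions": joint angles; "qvel": joint speeds; "effort": joint torques, N m; "eef_pos": TCP position; "orientation": TCP orientation; "force": force on the tool from outside, world axes, zero at the start; "moment": the same for the moment, N m; "finger_gap": finger opening in m.
Only numpy, scipy, OpenCV 4.12 (cv2) and the standard library are available. Lean on these libraries where they do the work, as an engineer would, in place of code of your own. Each camera call takes 0.05 s, during which the arm holds its last target.

## Working session

There is one attempt and no reset: what is moved stays moved. The work goes in short steps, Python scripts to look and compute and a shell command to move; the robot and the scene stay as the last step left them, time stands still between calls to the robot, and variables do not carry over. Pictures are saved under pics/ and viewed, and the job is handed in when it is done.

```bash
ls; mkdir -p pics
cat > h.py <<'E'
import numpy as np, cv2
from workcell import monitor, read_camera, manip
from scipy.spatial.transform import Rotation as R
def snap(name,fn,crop=None,scale=1):
    c=read_camera(name)
    np.savez('cam_%s.npz'%name,**{k:np.array(v) for k,v in c.items()})
    im=c['pixels'].copy()
    if crop: im=im[crop[1]:crop[3],crop[0]:crop[2]]
    if scale!=1: im=cv2.resize(im,None,fx=scale,fy=scale,interpolation=cv2.INTER_CUBIC)
    cv2.imwrite('pics/'+fn,im)
    return c
def load(name): return dict(np.load('cam_%s.npz'%name))
def crop(name,fn,box,scale):
    im=load(name)['pixels'][box[1]:box[3],box[0]:box[2]]
    cv2.imwrite('pics/'+fn,cv2.resize(im,None,fx=scale,fy=scale,interpolation=cv2.INTER_CUBIC))
def onz(c,u,v,z):
    T=c['T'];d=T[:3,:3]@np.array([(u-c['cx'])/c['fx'],(v-c['cy'])/c['fy'],1.])
    o=T[:3,3];return o+d*(z-o[2])/d[2]
def proj(c,p):
    q=np.linalg.inv(c['T'])@np.append(p,1);return (c['fx']*q[0]/q[2]+c['cx'],c['fy']*q[1]/q[2]+c['cy'])
def tool():
    s=monitor.observe();q=s['orientation'];return np.array(s['eef_pos']),R.from_quat([q[1],q[2],q[3],q[0]]).as_matrix(),s
def go(p,yaw=None):
    """units to move TCP to p; yaw = direction of jaw (tool y) in world, rad, mod pi"""
    e,M,s=tool();d=M.T@(np.array(p)-e)/0.4
    sp=None
    if yaw is not None:
        cur=np.arctan2(M[1,1],M[0,1]); 
        dz=(yaw-cur+np.pi/2)%np.pi-np.pi/2
        sp=dz*np.sign(M[2,0])/np.pi
    print('dp',np.round(d,4),'spin',sp,'(alt +-1)','t',s['t'],'q7',s['joint_positions'][6])
E
python3 - <<'E'
from h import *
for n in('scene','top','wrist'):
    c=snap(n,n+'0.png'); print(n,c['fx'],c['T'].round(3).tolist())
e,M,s=tool();print(e,M.round(3),s, manip.tcp_to_grasp)
E
```

```text
pics
scene 477.2888196641631 [[-0.823, 0.4, -0.404, 1.002], [0.568, 0.559, -0.604, 0.449], [-0.016, -0.726, -0.687, 0.744], [0.0, 0.0, 0.0, 1.0]]
top 601.3155544966576 [[0.0, -0.999, 0.041, 0.55], [-1.0, -0.001, -0.018, -0.082], [0.018, -0.041, -0.999, 1.461], [0.0, 0.0, 0.0, 1.0]]
wrist 424.0102134668691 [[0.338, 0.891, 0.302, 0.133], [0.941, -0.319, -0.11, 0.617], [-0.002, 0.322, -0.947, 0.372], [0.0, 0.0, 0.0, 1.0]]
[0.21061624 0.58804044 0.23063862] [[-0.     0.337  0.941]
 [-0.001  0.941 -0.337]
 [-1.    -0.001  0.   ]] {'t': 0.15, 'joint_positions': array([-1.12148401,  0.50812452, -0.23753968,  1.50091272,  0.12572449,
        1.14888312, -0.15484931]), 'qvel': array([-1.69720102e-03, -7.54703379e-04, -1.17045721e-03, -1.73782859e-03,
       -1.37154584e-03, -9.90413829e-05,  2.07424204e-03]), 'effort': array([-3.27005153e-03, -6.21003127e+01, -2.18967654e+00, -2.49839455e+01,
        1.26222207e-02,  9.18511301e-03,  3.26587030e-05]), 'eef_pos': array([0.21061624, 0.58804044, 0.23063862]), 'orientation': array([ 0.69661727,  0.12050131,  0.69674703, -0.12143883]), 'force': array([0.19690122, 0.28664084, 0.9826628 ]), 'moment': array([-0.041097  , -0.04049958, -0.03951895]), 'finger_gap': 0.0853609331410928} 0.0187
```

View pics/scene0.png

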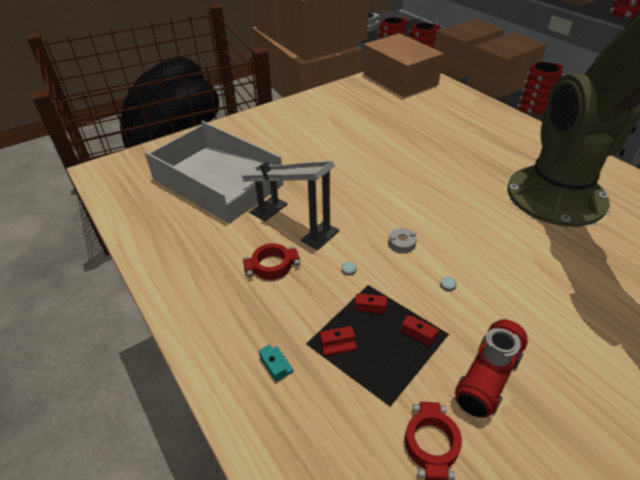

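View pics/top0.png

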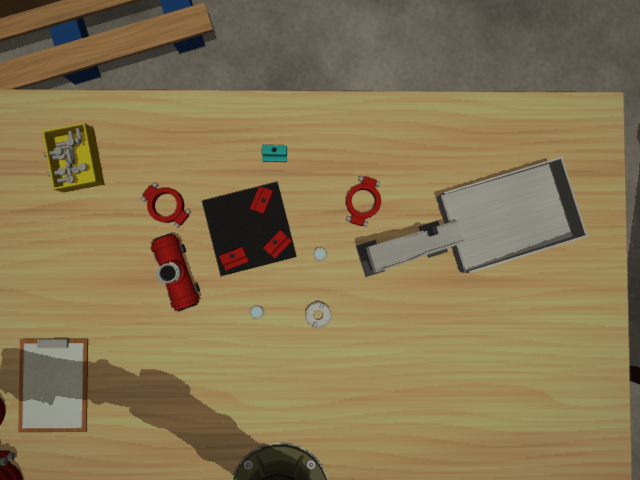

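View pics/wrist0.png

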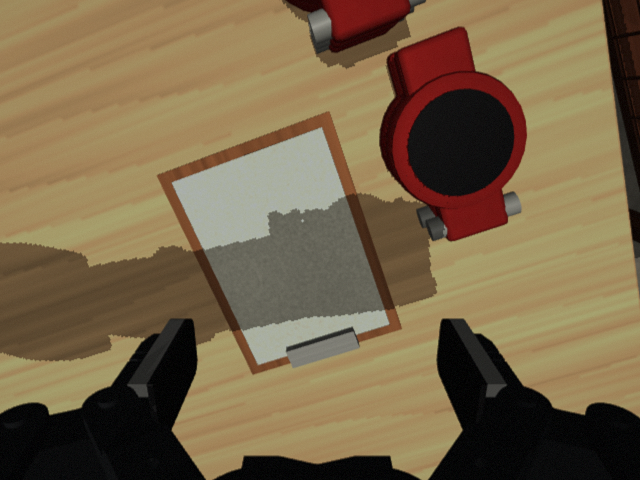

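Run:
```python
from h import *
crop('top','a.png',(190,170,340,340),4.5) if 0 else crop('top','a.png',(195,175,335,275),5.5)
crop('top','b.png',(140,220,340,340),4)
crop('top','c.png',(345,150,600,285),3.1)
crop('scene','d.png',(300,200,560,420),3)
crop('scene','e.png',(230,150,360,260),6)
```

```text
(no output)
```

View pics/a.png

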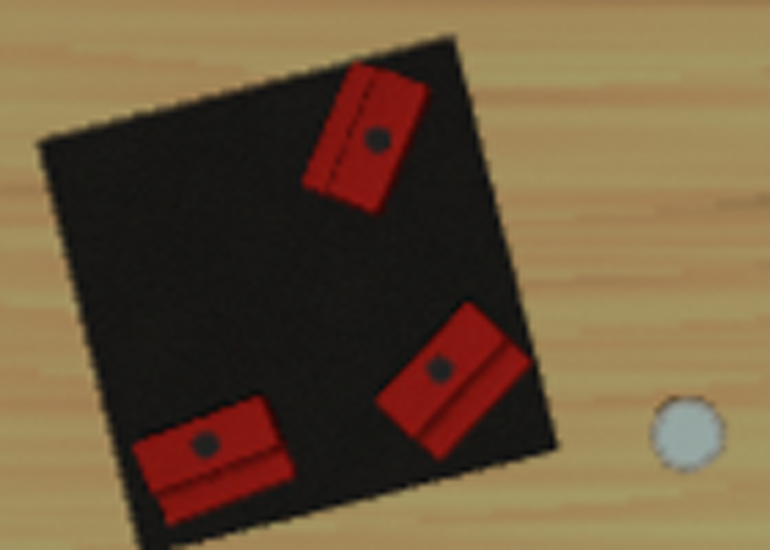

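View pics/b.png

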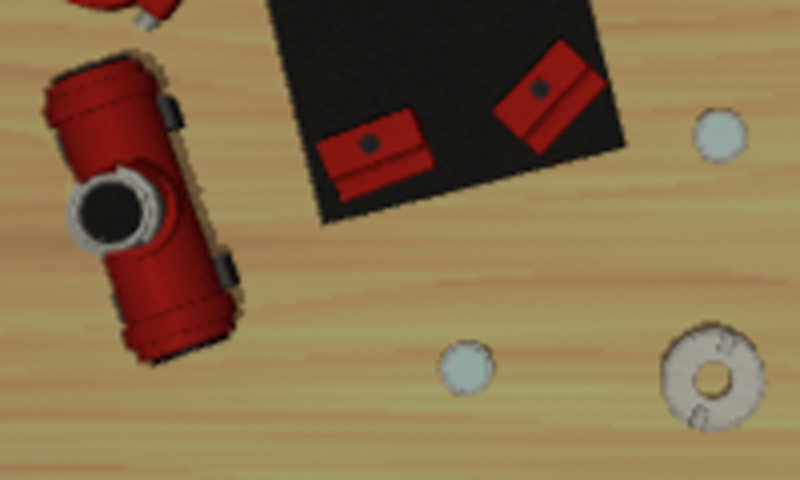

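View pics/c.png

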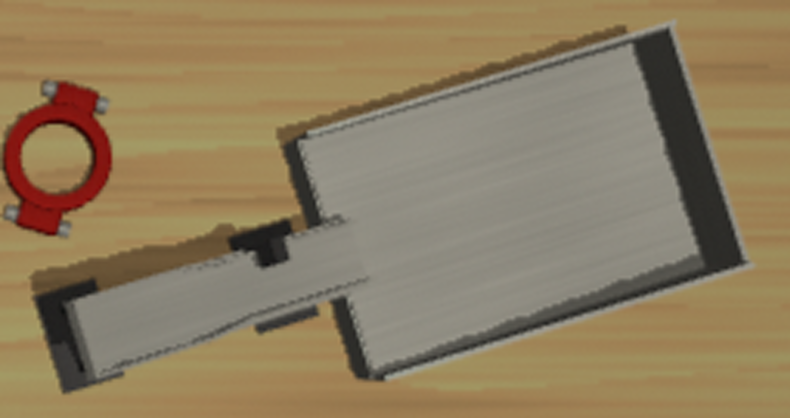

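View pics/d.png

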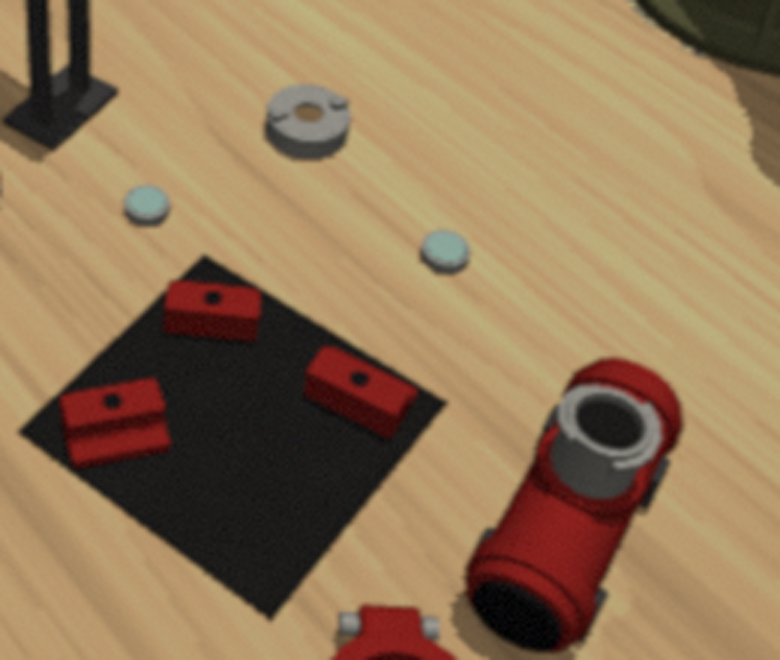

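View pics/e.png

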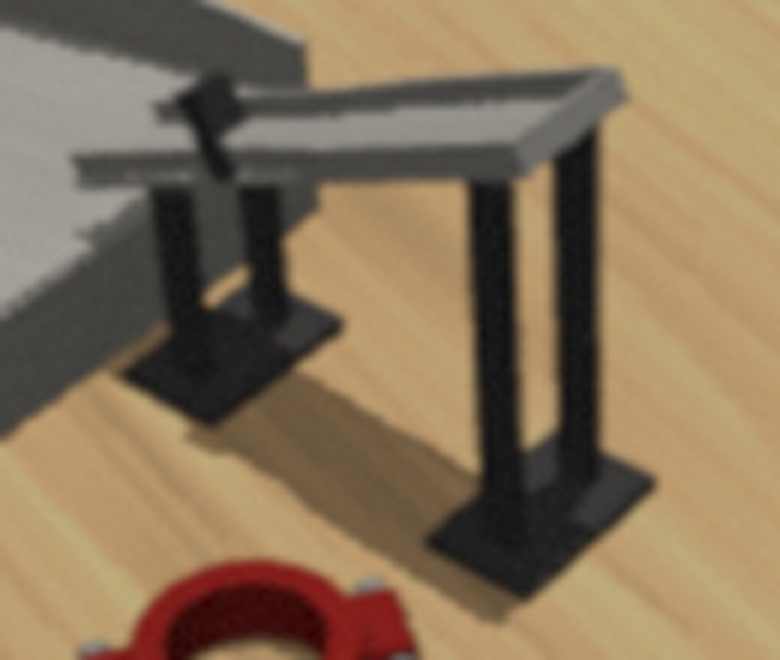

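Run:
```python
from h import *
crop('top','f.png',(350,210,480,285),6)
c=load('top');s=load('scene')
def tri(a,b):
    from scipy.optimize import least_squares
    f=lambda p:np.r_[np.array(proj(c,p))-a,np.array(proj(s,p))-b]
    r=least_squares(f,[.5,0,.05]);return r.x.round(4),r.fun.round(1)
print('win',onz(c,256.75,312,.01),onz(s,300+446/3,200+245/3,.01))
print('win other',onz(c,195+687/5.5,175+432/5.5,.01))
print('ring',onz(c,318.25,314.7,.02),onz(s,300+310/3,200+111/3,.02))
a=onz(c,321.75,305.75,.024);b=onz(c,314.75,324.5,.024);print(a,b,(a+b)/2,np.linalg.norm(a-b),np.degrees(np.arctan2(*(a-b)[1::-1])))
print('boss',onz(c,167.5,273,.11),onz(s,503.3,339.3,.11),tri((167.5,273),(503.3,339.3)))
# pipe ends crop b
p1=onz(c,140+97/4,220+70/4,.05);p2=onz(c,140+190/4,220+345/4,.05);print('pipe',p1,p2,np.degrees(np.arctan2(*(p1-p2)[1::-1])))
```

```text
win [0.43168141 0.05459616 0.01      ] [0.43115205 0.05572106 0.01      ]
win other [ 0.57190296 -0.09683695  0.01      ]
ring [ 0.42587225 -0.0928326   0.02      ] [ 0.42485939 -0.09057629  0.02      ]
[ 0.44742109 -0.10112444  0.024     ] [ 0.40303297 -0.08449269  0.024     ] [ 0.42522703 -0.09280856  0.024     ] 0.04740169255613153 -20.54043729143957
boss [0.52685316 0.24453278 0.11      ] [0.52681071 0.24495709 0.11      ] (array([0.5267, 0.2448, 0.1097]), array([-0.1,  0.1, -0.1, -0. ]))
pipe [0.60867789 0.26747995 0.05      ] [0.44850988 0.21183417 0.05      ] 19.158317697188075
```

View pics/f.png

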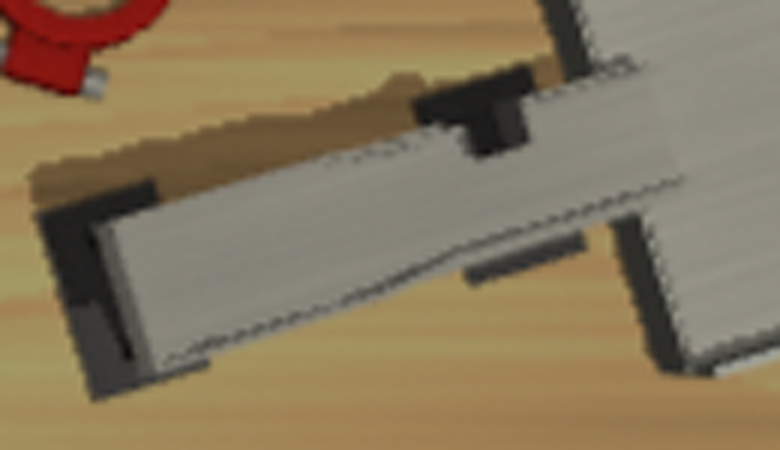

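```bash
cat >> h.py <<'E'
def chute_pts(P):
    x,y,yaw=P; Rz=R.from_euler('z',yaw).as_matrix()
    return lambda l: np.array([x,y,.165])+Rz@np.array(l,float)
t25=np.tan(np.radians(25))
E
python3 - <<'E'
from h import *
from scipy.optimize import least_squares
c=load('top');s=load('scene')
L=[(-47,32),(-47,-18),(181,28),(181,-14)]
obs=[(112,222),(163,360),(640,66),(683,180)]
obs=[(350+a/6,210+b/6) for a,b in obs]
P3=lambda l,dz=0:(l[0]/1e3,l[1]/1e3,-l[0]/1e3*t25+dz)
def f(P):
    g=chute_pts(P)
    return np.concatenate([np.array(proj(c,g(P3(l))))-o for l,o in zip(L,obs)])
r=least_squares(f,[.6,-.2,-1.3]);print(r.x,np.degrees(r.x[2]),r.fun.round(2))
g=chute_pts(r.x)
np.save('chute.npy',r.x)
lines=[[P3(L[0]),P3(L[2])],[P3(L[1]),P3(L[3])],[P3(L[0]),P3(L[1])],[P3(L[2]),P3(L[3])],
 [P3(L[0],.01),P3(L[1],.01)],
 [P3((0,-18)),P3((0,32))],[P3((0,0)),P3((0,0),.05)]]
for nm,cc,box,sc in(('top',c,(350,210,480,285),6),('scene',s,(230,150,360,260),6)):
    im=cc['pixels'][box[1]:box[3],box[0]:box[2]];im=cv2.resize(im,None,fx=sc,fy=sc,interpolation=cv2.INTER_CUBIC)
    for a,b in lines:
        q=[tuple(int(v) for v in (np.array(proj(cc,g(k)))-box[:2])*sc) for k in(a,b)]
        cv2.line(im,q[0],q[1],(0,255,0),1)
    cv2.imwrite('pics/ov_%s.png'%nm,im)
E
```

```text
[ 0.56505337 -0.25208866 -1.27013859] -72.77358058563968 [-0.36  0.7  -1.82  0.23  2.01  0.31  0.37 -1.33]
```

View pics/ov_top.png

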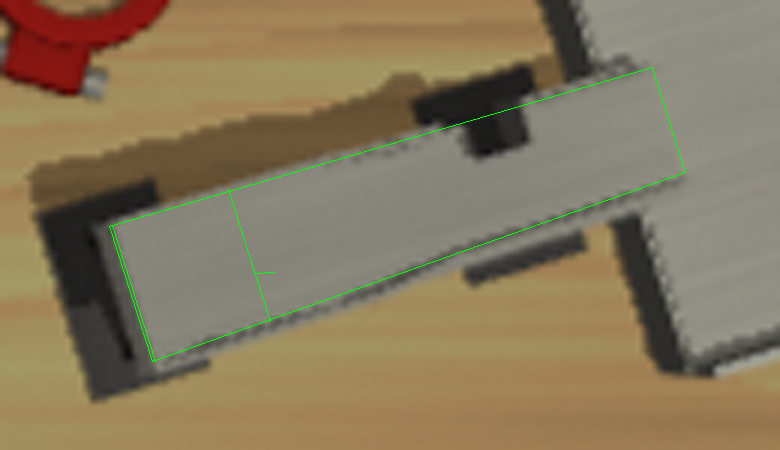

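View pics/ov_scene.png

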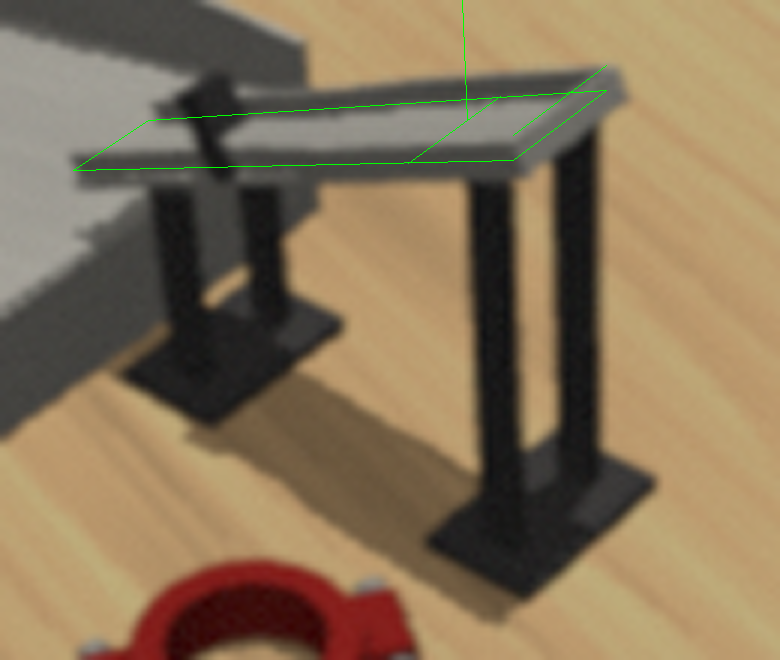

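Run:
```python
from h import *
go((.4315,.055,.23));go((.4315,.055,.12))
```

```text
dp [ 0.0031 -1.0684  0.9691] spin None (alt +-1) t 0.15 q7 -0.15484931269702218
dp [ 0.2781 -1.0681  0.9691] spin None (alt +-1) t 0.15 q7 -0.15484931269702218
```

```bash
python3 -m pendant '[{"dp":[0,-0.9,0.82]},{"dp":[0,-0.9,0.82]},{"dp":[0,-0.9,0.82]},{"dp":[0,-0.9,0.82]},{"dp":[0,-0.9,0.82]},{"dp":[0,-0.9,0.82]},{"dp":[0,-0.9,0.82]},{"dp":[0,-0.9,0.82]}]' -1 60
python3 - <<'E'
from h import *
go((.4315,.055,.12))
E
```

```text
dp [ 0.2781 -1.0681  0.9691] spin None (alt +-1) t 0.15 q7 -0.15484931269702218invalid input at $[0]: expected keys dp, spin
```

```bash
python3 -m pendant '[{"dp":[0,-0.9,0.82],"spin":0},{"dp":[0,-0.9,0.82],"spin":0},{"dp":[0,-0.9,0.82],"spin":0},{"dp":[0,-0.9,0.82],"spin":0},{"dp":[0,-0.9,0.82],"spin":0},{"dp":[0,-0.9,0.82],"spin":0},{"dp":[0,-0.9,0.82],"spin":0},{"dp":[0,-0.9,0.82],"spin":0}]' -1 60
python3 - <<'E'
from h import *
go((.4315,.055,.12))
E
```

```text
t: 1.15
eef_pos: [0.3986, 0.136, 0.2312]
orientation: [0.697, 0.121, 0.697, -0.122]
force: [0.4, -0.0, 0.6]
finger_gap: 0.0854
dp [ 0.2784 -0.1623  0.1459] spin None (alt +-1) t 1.15 q7 0.8138433193553658
```

```bash
python3 -m pendant '[{"dp":[0.1,-0.162,0.146],"spin":0},{"dp":[0.278,-0.162,0.146],"spin":0},{"dp":[0.278,-0.162,0.146],"spin":0},{"dp":[0.278,-0.162,0.146],"spin":0},{"dp":[0.278,-0.162,0.146],"spin":0}]'
python3 - <<'E'
from h import *
c=snap('wrist','w1.png')
go((.4315,.055,.12)); print(tool()[2]['joint_positions'].round(2)); print(proj(c,(.4315,.055,.01)))
E
```

```text
t: 1.78
eef_pos: [0.432, 0.0558, 0.121]
orientation: [0.697, 0.121, 0.696, -0.122]
force: [0.0, 1.2, 1.3]
finger_gap: 0.0857
dp [ 0.0034 -0.0029 -0.0009] spin None (alt +-1) t 1.825 q7 1.021871924624255
[-0.17  0.36 -0.03  2.13  0.02  0.65  1.02]
(np.float64(314.52132625055077), np.float64(230.1582968826807))
```

View pics/w1.png

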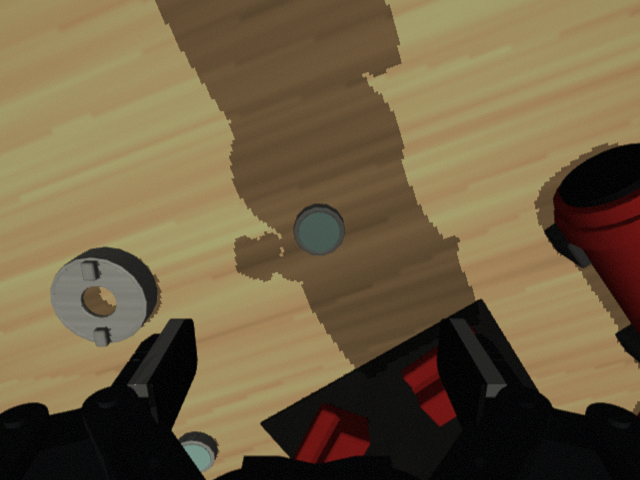

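Run:
```python
from h import *
c=load('wrist')
print(c['T'].round(3))
crop('wrist','w1c.png',(260,170,380,270),6)
for p in((319,233),(320,232)): print(onz(c,*p,.01))
print('ring',onz(c,99,300,.02), onz(c,90,271,.026),onz(c,101,336,.026))
e,M,s=tool();print(e)
```

```text
[[ 0.338  0.891  0.303  0.355]
 [ 0.941 -0.32  -0.11   0.084]
 [-0.001  0.323 -0.947  0.263]
 [ 0.     0.     0.     1.   ]]
[0.43421702 0.05700963 0.01      ]
[0.43380621 0.05782319 0.01      ]
ring [ 0.42603518 -0.08918017  0.02      ] [ 0.40505493 -0.0803362   0.026     ] [ 0.44748113 -0.09640689  0.026     ]
[0.43223037 0.05597004 0.12134181]
```

View pics/w1c.png

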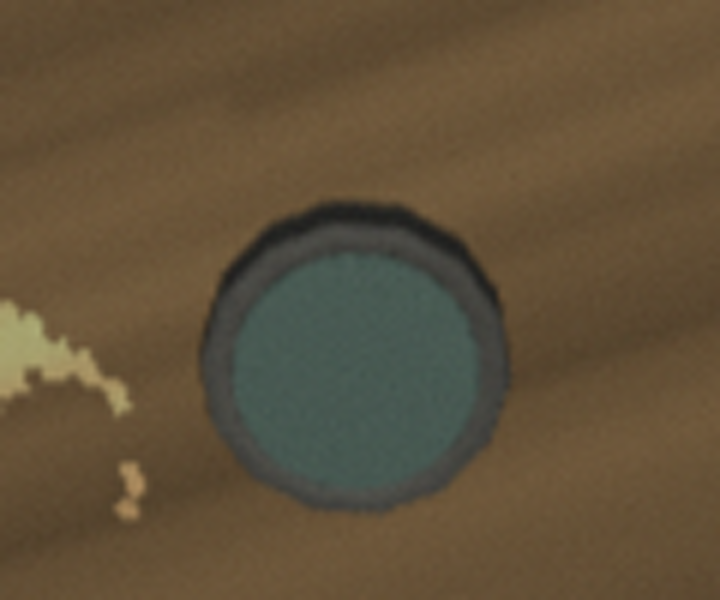

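```bash
python3 -m pendant '[{"dp":[0.15,0.001,0.001],"spin":0},{"dp":[0.25,0.001,0.001],"spin":0},{"dp":[0.3,0.001,0.001],"spin":0},{"dp":[0.3,0.001,0.001],"spin":0},{"dp":[0.3,0.001,0.001],"spin":0}]' ;python3 -m pendant '[{"dp":[0,0,0],"spin":0},{"dp":[0,0,0],"spin":0},{"dp":[0,0,0],"spin":0},{"dp":[0,0,0],"spin":0},{"dp":[0,0,0],"spin":0},{"dp":[0,0,0],"spin":0}]' 0 25
python3 - <<'E'
from h import *
c=snap('wrist','w2.png')
E
```

```text
t: 2.45
eef_pos: [0.4339, 0.0566, 0.0026]
orientation: [0.698, 0.121, 0.695, -0.121]
force: [0.7, 0.8, -0.4]
finger_gap: 0.0855
t: 3.2
eef_pos: [0.4338, 0.0566, 0.0026]
orientation: [0.698, 0.121, 0.695, -0.121]
force: [-0.1, -0.4, 0.3]
finger_gap: 0.0428
```

View pics/w2.png

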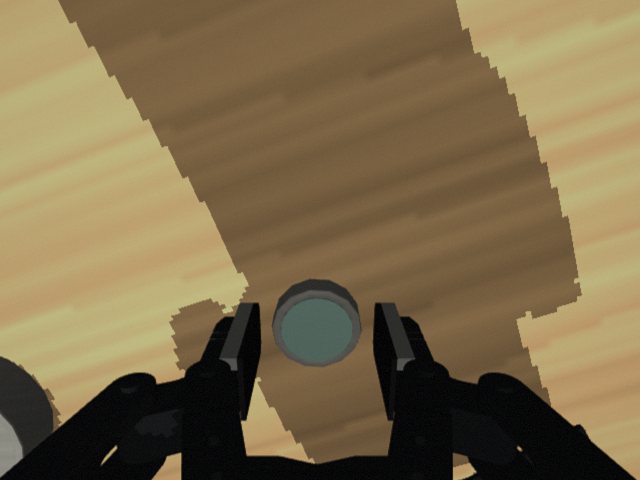

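```bash
python3 - <<'E'
from h import *
c=load('wrist')
e,M,s=tool()
print(proj(c,e),proj(c,(e[0],e[1],.01)),onz(c,317,328.5,.01)-e, M.T@(onz(c,317,328.5,.01)-e))
E
python3 -m pendant '[{"dp":[0,0,0],"spin":0},{"dp":[0,0,0],"spin":0},{"dp":[0,0,0],"spin":0},{"dp":[0,0,0],"spin":0},{"dp":[0,0,0],"spin":0},{"dp":[0,0,0],"spin":0}]' 1 25
```

```text
(np.float64(315.2434418536367), np.float64(321.4469999390678)) (np.float64(315.1903947584983), np.float64(332.0336592557687)) [-0.0011573  0.0011113  0.0074357] [-0.00744058  0.00066287 -0.00143613]
t: 4.0
eef_pos: [0.4338, 0.0566, 0.0027]
orientation: [0.698, 0.121, 0.695, -0.121]
force: [-0.8, 0.3, 5.5]
finger_gap: 0.0314
```

```bash
python3 -m pendant '[{"dp":[-0.05,0,0],"spin":0},{"dp":[-0.1,0,0],"spin":0},{"dp":[-0.2,0,0],"spin":0},{"dp":[-0.3,0,0],"spin":0},{"dp":[-0.35,0,0],"spin":0},{"dp":[-0.35,0,0],"spin":0}]';  python3 - <<'E'
from h import *
c=snap('wrist','w3.png',(200,230,440,410),3)
go((.527,.245,.2))
E
```

```text
t: 4.75
eef_pos: [0.4341, 0.0568, 0.1437]
orientation: [0.699, 0.121, 0.694, -0.121]
force: [-0.4, 0.0, -0.5]
finger_gap: 0.031
dp [-0.1423  0.5224  0.0623] spin None (alt +-1) t 4.8 q7 1.0222984339916728
```

View pics/w3.png

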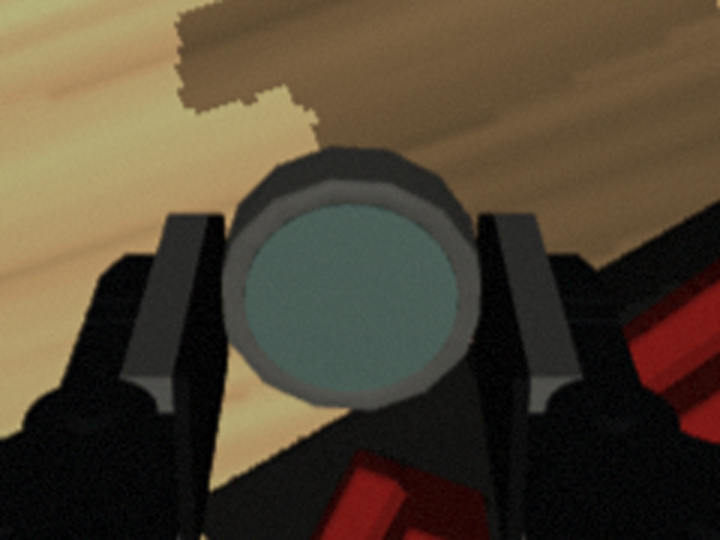

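```bash
cat >> h.py <<'E'
def circ(c,ctr,r,Mx=np.eye(3),n=60):
    a=np.linspace(0,2*np.pi,n);return np.array([proj(c,np.array(ctr)+Mx@np.array([r*np.cos(t),r*np.sin(t),0])) for t in a])
def bbox(c,ctr,r,Mx=np.eye(3)):
    q=circ(c,ctr,r,Mx);return np.array([q[:,0].min(),q[:,0].max(),q[:,1].min(),q[:,1].max()])
E
python3 - <<'E'
from h import *
from scipy.optimize import least_squares
c=load('wrist');e,M,s=tool()
obs=np.array([200+222/3,200+480/3,230+180/3,230+408/3])
r=least_squares(lambda p:bbox(c,p,.0165)-obs,e);print(r.x-e,r.fun, M.T@(r.x-e))
Mt=lambda th:R.from_rotvec(M[:,1]*th).as_matrix()
r=least_squares(lambda p:bbox(c,p[:3],.0165,Mt(p[3]))-obs,np.r_[e,0]);print(M.T@(r.x[:3]-e),r.x[3],r.fun)
E
```

```text
[ 0.00413688 -0.00037841  0.00102689] [-0.22820885  0.22791963  0.25274172 -0.27020485] [-0.00100679  0.00103935  0.0040271 ]
[-0.00025581  0.00104129  0.00445568] -0.020361292491192732 [ 9.66338121e-13 -3.75166564e-12  4.43378667e-12 -2.38742359e-12]
```

Run:
```python
from h import *
c=load('wrist');e,M,s=tool()
for h,z in((.0073,-.0014),(.001,.004),(.004,.0013)): 
    p=e+M@np.array([-h,.0008,z]);b=bbox(c,p,.0165);b2=bbox(c,p-[0,0,.01],.0165);print(h,b.round(1),b[1]-b[0],b[3]-b[2], b2[2])
print('obs',[200+222/3,200+480/3,230+180/3,230+408/3],230+147/3)
```

```text
0.0073 [271.  361.8 284.2 363.8] 90.78302177062073 79.53139303005247 272.5623239478526
0.001 [273.1 359.6 290.2 365.7] 86.45664106425164 75.48294833649896 278.7082910687295
0.004 [272.1 360.6 287.1 364.5] 88.4874739655678 77.39932188427605 275.54669676618886
obs [274.0, 360.0, 290.0, 366.0] 279.0
```

Run:
```python
import cv2
im=cv2.imread('pics/w2.png')[230:410,200:440];cv2.imwrite('pics/w2c.png',cv2.resize(im,None,fx=3,fy=3,interpolation=cv2.INTER_CUBIC))
```

```text
(no output)
```

View pics/w2c.png

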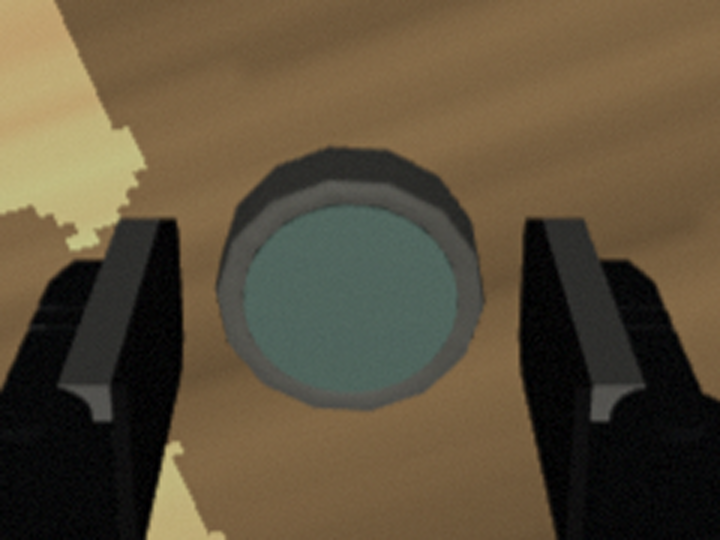

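```bash
python3 -m pendant '[{"dp":[-0.14,0.1,0],"spin":0},{"dp":[-0.14,0.522,0.062],"spin":0},{"dp":[-0.14,0.522,0.062],"spin":0},{"dp":[-0.14,0.522,0.062],"spin":0},{"dp":[-0.14,0.522,0.062],"spin":0},{"dp":[-0.14,0.522,0.062],"spin":0},{"dp":[-0.14,0.522,0.062],"spin":0}]';  python3 - <<'E'
from h import *
c=snap('wrist','w4.png')
e,M,s=tool();print(e);go((.527,.245,.15))
E
```

```text
t: 5.68
eef_pos: [0.5264, 0.2432, 0.1985]
orientation: [0.698, 0.121, 0.695, -0.122]
force: [-0.0, -0.3, -0.6]
finger_gap: 0.0316
[0.52655794 0.24335781 0.19880924]
dp [ 0.122   0.0042 -0.0009] spin None (alt +-1) t 5.725 q7 0.7138444744811878
```

View pics/w4.png

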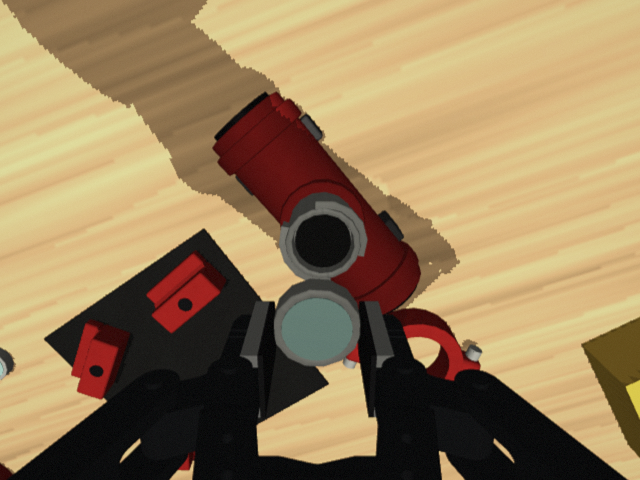

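Run:
```python
from h import *
crop('wrist','w4c.png',(265,175,385,285),6)
```

```text
(no output)
```

View pics/w4c.png

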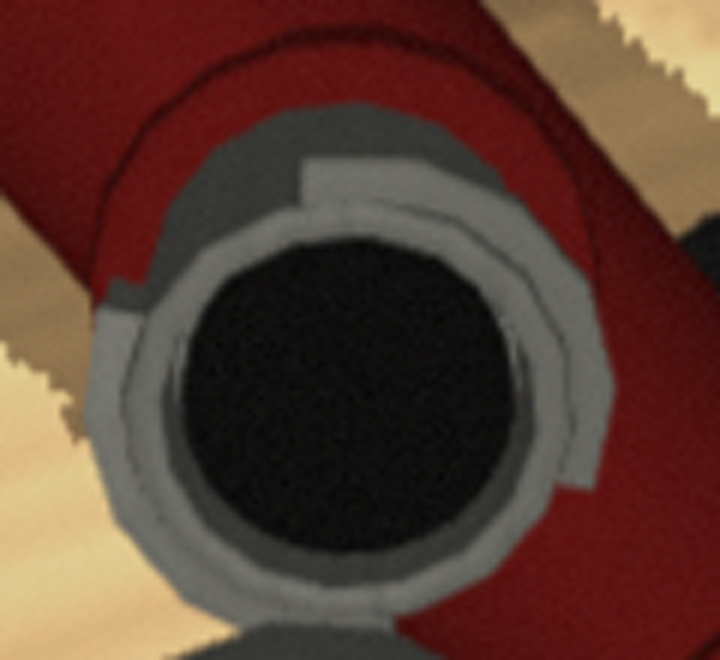

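Run:
```python
from h import *
c=load('wrist');e,M,s=tool()
b=onz(c,323.2,243.3,.11);print(b,bbox(c,b,.018))
w=onz(c,317,328.3,e[2]+.0073);print('win',w, 'diff boss-win in tool',M.T@(b-w)*1e3, 'boss-tcp',M.T@(b-e)*1e3)
print('top-based boss - tcp',M.T@(np.array([.5267,.2448,.11])-e)*1e3)
```

```text
[0.52847169 0.247015   0.11      ] [291.99636782 354.41046787 213.26401007 271.93214324]
win [0.52503744 0.24443476 0.20610924] diff boss-win in tool [96.11970755  3.56317674  1.93492946] boss-tcp [88.81203135  4.06359011  0.17164405]
top-based boss - tcp [88.80722782  1.37944335 -0.74511286]
```

```bash
python3 -m pendant '[{"dp":[0.1,0.007,0.004],"spin":0},{"dp":[0.17,0.007,0.004],"spin":0},{"dp":[0.18,0.007,0.004],"spin":0},{"dp":[0.18,0.007,0.004],"spin":0},{"dp":[0.18,0.007,0.004],"spin":0}]';  python3 - <<'E'
from h import *
c=snap('wrist','w5.png',(220,200,420,400),3)
e,M,s=tool();print(e)
E
```

```text
t: 6.35
eef_pos: [0.5301, 0.2455, 0.1282]
orientation: [0.699, 0.122, 0.694, -0.121]
force: [0.7, 0.4, -0.0]
finger_gap: 0.0314
[0.52999721 0.24562206 0.12816248]
```

View pics/w5.png

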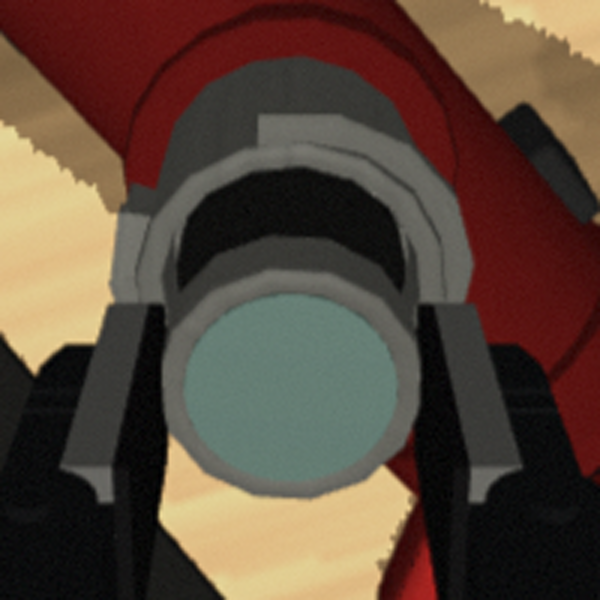

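```bash
cat > fit5.py <<'E'
from h import *
from scipy.optimize import least_squares
def run(it,ot,ol,orr,wb,hw=.0073,zr=.11):
    c=load('wrist');e,M,s=tool()
    def f(p):
        a=bbox(c,(p[0],p[1],zr),.018);b=bbox(c,(p[0],p[1],zr),.022)
        return [a[2]-it,b[2]-ot,b[0]-ol,b[1]-orr]
    r=least_squares(f,e[:2]);B=np.append(r.x,zr)
    g=least_squares(lambda p:bbox(c,(p[0],p[1],e[2]+hw),.0165)-wb,e[:2]);W=np.append(g.x,e[2]+hw)
    print('B',B,r.fun.round(1),'W',W,g.fun.round(1));print('need tool mm',M.T@(B-W)*1e3,'boss-tcp',M.T@(B-e)*1e3)
E
python3 - <<'E'
from fit5 import *
run(256,247.7,265,367.7,np.array([220+162/3,220+420/3,200+270/3,200+498/3]))
run(256,247.7,265,367.7,np.array([220+162/3,220+420/3,200+270/3,200+498/3]),hw=.002)
E
```

```text
B [0.52912707 0.2463786  0.11      ] [ 0.5 -0.4 -1.2  1.2] W [0.52946464 0.24648287 0.13546248] [-2.6  2.5 -1.5  2. ]
need tool mm [25.45988309 -0.2622407  -0.4340015 ] boss-tcp [18.15653306  0.38147594 -1.18321917]
B [0.52912707 0.2463786  0.11      ] [ 0.5 -0.4 -1.2  1.2] W [0.53242067 0.24543162 0.13016248] [-0.8  0.8 -0.2  0.3]
need tool mm [20.1412676  -0.26435281 -3.53972912] boss-tcp [18.15653306  0.38147594 -1.18321917]
```

Run:
```python
from fit5 import *
for d in (.003,.004,.005):run(256,247.7,265,367.7,np.array([220+162/3,220+420/3,200+270/3,200+498/3]),hw=.0073-d,zr=.11-d)
```

```text
B [0.53021042 0.24599121 0.107     ] [ 0.4 -0.4 -0.3  0.3] W [0.53113704 0.24588812 0.13246248] [-1.6  1.6 -0.8  1. ]
need tool mm [25.45615322 -0.26673002 -1.0584483 ] boss-tcp [21.16333503  0.37818959 -0.05058553]
B [0.53057166 0.24586203 0.106     ] [ 0.4 -0.4  0.  -0. ] W [0.53169499 0.2456897  0.13146248] [-1.2  1.2 -0.5  0.7]
need tool mm [25.45490762 -0.26822707 -1.2669843 ] boss-tcp [22.16560311  0.37708919  0.32708589]
B [0.53093295 0.24573283 0.105     ] [ 0.3 -0.3  0.3 -0.3] W [0.53225317 0.24549119 0.13046248] [-0.9  0.9 -0.3  0.4]
need tool mm [25.45366091 -0.26972436 -1.47570668] boss-tcp [23.16787154  0.37598637  0.70481903]
```

```bash
python3 -m pendant '[{"dp":[0.0,-0.001,-0.003],"spin":0},{"dp":[0.02,-0.001,-0.003],"spin":0},{"dp":[0.032,-0.001,-0.003],"spin":0},{"dp":[0.032,-0.001,-0.003],"spin":0},{"dp":[0.032,-0.001,-0.003],"spin":0}]';  python3 - <<'E'
from h import *
c=snap('wrist','w6.png',(220,200,420,400),3)
snap('scene','s6.png',(440,270,560,370),6)
e,M,s=tool();print(e)
E
```

```text
t: 7.02
eef_pos: [0.5288, 0.2456, 0.1152]
orientation: [0.699, 0.122, 0.694, -0.121]
force: [-0.8, 0.4, -0.5]
finger_gap: 0.0314
[0.52891342 0.24567523 0.11543352]
```

View pics/w6.png

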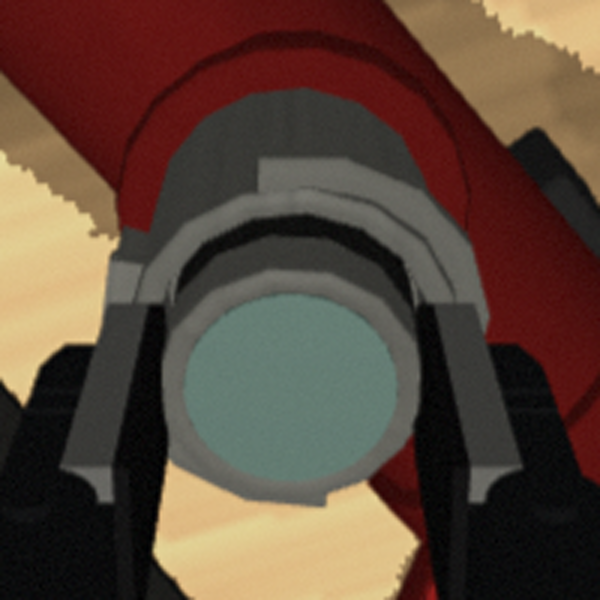

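View pics/s6.png

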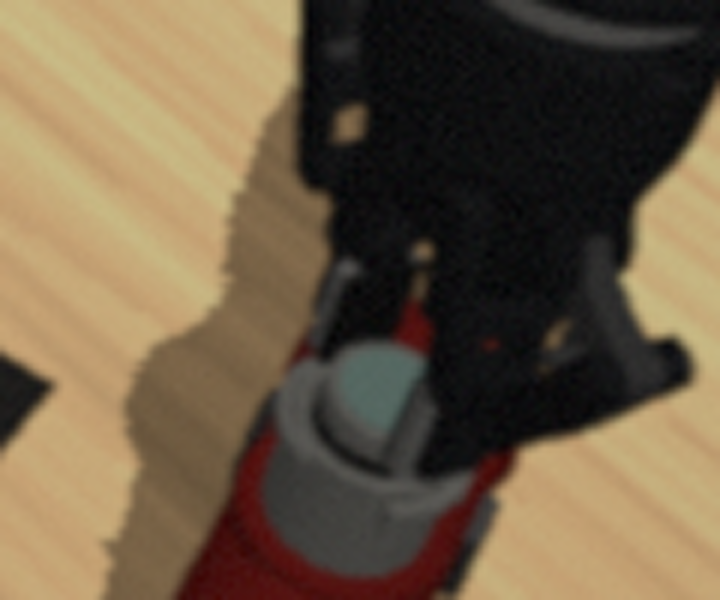

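Run:
```python
from fit5 import *
for d in (.002,.004):run(271,262.3,263.5,371.5,np.array([220+162/3,220+420/3,200+270/3,200+498/3]),hw=.0073-d,zr=.11-d)
```

```text
B [0.5296763 0.2462737 0.108    ] [ 0.6 -0.4 -1.6  1.6] W [0.52916978 0.24622089 0.12073352] [-2.   2.  -1.1  1.4]
need tool mm [12.73650678  0.19509322  0.38105315] boss-tcp [7.4381969  0.80627451 0.46958954]
B [0.53047465 0.24599394 0.106     ] [ 0.5 -0.4 -0.9  0.9] W [0.53028469 0.24582413 0.11873352] [-1.3  1.3 -0.6  0.8]
need tool mm [12.73445673  0.19788956  0.04358874] boss-tcp [9.44332394 0.8095285  1.30330757]
```

Run:
```python
from h import *
c=load('wrist');e,M,s=tool()
for tx in(-.012,-.008,-.006,-.004,-.002,0,.002,.004):
    print(tx,[tuple(np.round(proj(c,e+M@np.array([tx,y,z])),1)) for y in(-.0157,.0157) for z in(-.011,.011)])
```

```text
-0.012 [(np.float64(269.5), np.float64(311.6)), (np.float64(271.7), np.float64(365.9)), (np.float64(360.9), np.float64(311.6)), (np.float64(358.9), np.float64(365.9))]
-0.008 [(np.float64(270.7), np.float64(306.0)), (np.float64(272.8), np.float64(359.3)), (np.float64(359.8), np.float64(306.0)), (np.float64(357.9), np.float64(359.3))]
-0.006 [(np.float64(271.3), np.float64(303.4)), (np.float64(273.3), np.float64(356.1)), (np.float64(359.3), np.float64(303.4)), (np.float64(357.4), np.float64(356.1))]
-0.004 [(np.float64(271.9), np.float64(300.8)), (np.float64(273.9), np.float64(353.0)), (np.float64(358.7), np.float64(300.7)), (np.float64(356.9), np.float64(353.0))]
-0.002 [(np.float64(272.4), np.float64(298.2)), (np.float64(274.4), np.float64(349.9)), (np.float64(358.2), np.float64(298.2)), (np.float64(356.4), np.float64(349.9))]
0 [(np.float64(272.9), np.float64(295.7)), (np.float64(274.9), np.float64(347.0)), (np.float64(357.7), np.float64(295.7)), (np.float64(356.0), np.float64(347.0))]
0.002 [(np.float64(273.5), np.float64(293.3)), (np.float64(275.3), np.float64(344.1)), (np.float64(357.2), np.float64(293.3)), (np.float64(355.5), np.float64(344.1))]
0.004 [(np.float64(274.0), np.float64(290.9)), (np.float64(275.8), np.float64(341.2)), (np.float64(356.8), np.float64(290.9)), (np.float64(355.1), np.float64(341.2))]
```

```bash
python3 -m pendant '[{"dp":[0.008,0.0,0.0],"spin":0},{"dp":[0.012,0.0,0.0],"spin":0},{"dp":[0.015,0.0,0.0],"spin":0},{"dp":[0.015,0.0,0.0],"spin":0}]'
```

```text
t: 7.62
eef_pos: [0.5289, 0.2456, 0.1096]
orientation: [0.699, 0.122, 0.694, -0.121]
force: [-0.9, -0.6, 2.4]
finger_gap: 0.0315
```

Run:
```python
from h import *
c=snap('wrist','w7.png',(220,200,420,400),3)
e,M,s=tool();print(e,s['force'])
```

```text
[0.5288952  0.24565097 0.10965586] [-0.77297205  0.45668359  2.90081161]
```

View pics/w7.png

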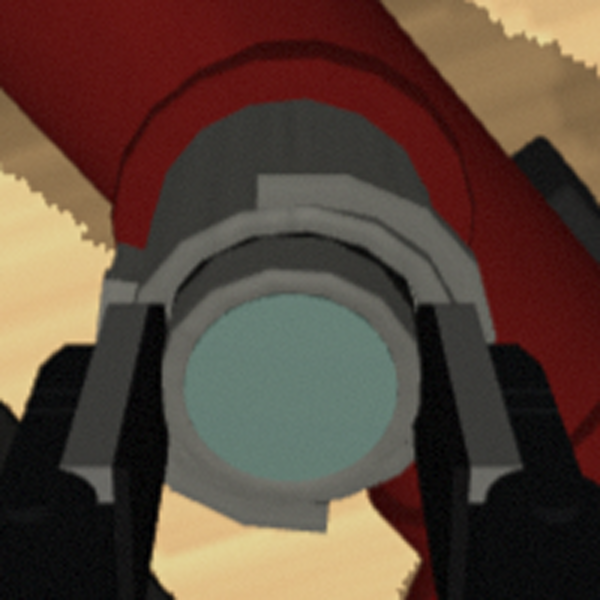

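```bash
python3 -m pendant '[{"dp":[0.004,0,0],"spin":0},{"dp":[0.004,0,0],"spin":0},{"dp":[0.004,0,0],"spin":0}]'; python3 -m pendant '[{"dp":[0,0,0],"spin":0},{"dp":[0,0,0],"spin":0},{"dp":[0,0,0],"spin":0},{"dp":[0,0,0],"spin":0}]' 0;  python3 - <<'E'
from h import *
c=snap('wrist','w8.png',(220,200,420,400),3)
e,M,s=tool();print(e,s['force'])
E
```

```text
t: 8.05
eef_pos: [0.5289, 0.2457, 0.1095]
orientation: [0.699, 0.122, 0.694, -0.121]
force: [-4.6, -2.6, 13.6]
finger_gap: 0.0314
t: 8.55
eef_pos: [0.5289, 0.2456, 0.1093]
orientation: [0.699, 0.122, 0.694, -0.121]
force: [0.1, 0.1, 0.2]
finger_gap: 0.0427
[0.52887154 0.24560895 0.10932231] [-0.37019702  0.17616294 -0.44719519]
```

View pics/w8.png

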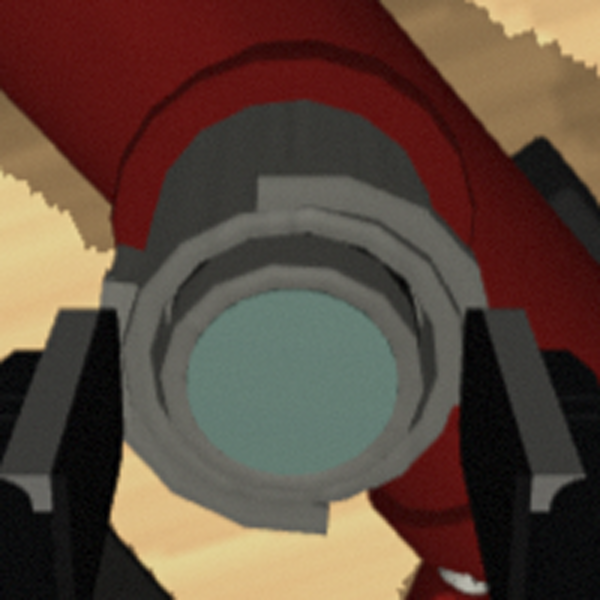

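```bash
python3 -m pendant '[{"dp":[-0.05,0,0],"spin":0},{"dp":[-0.1,0,0],"spin":0},{"dp":[-0.15,0,0],"spin":0},{"dp":[-0.2,0,0],"spin":0}]' -1;  python3 - <<'E'
from h import *
c=snap('wrist','w9.png',(250,160,390,300),5)
snap('scene','s9.png',(440,270,560,370),6)
e,M,s=tool();print(e,s['force'])
E
```

```text
t: 9.1
eef_pos: [0.5282, 0.2456, 0.1899]
orientation: [0.699, 0.122, 0.694, -0.121]
force: [0.8, 0.0, 0.6]
finger_gap: 0.0853
[0.52938942 0.24615625 0.19132281] [-0.39021736  0.09138588  0.09868934]
```

View pics/w9.png

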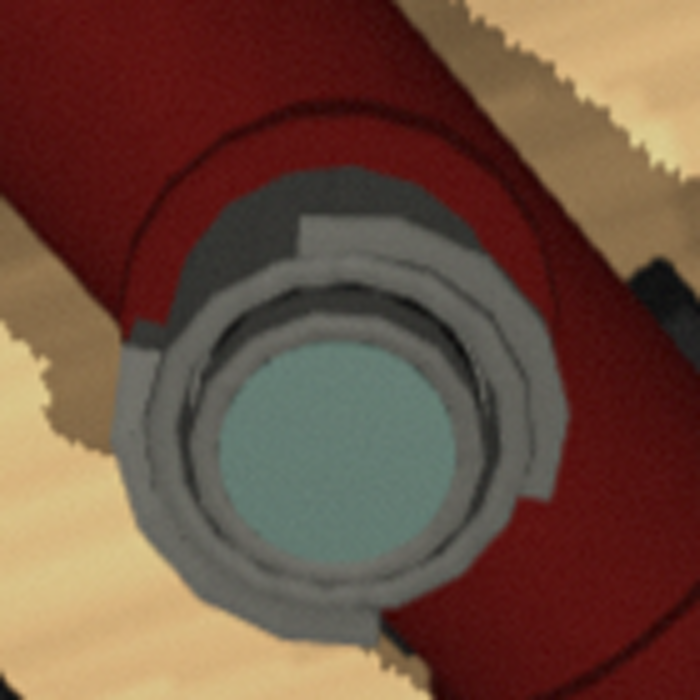

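View pics/s9.png

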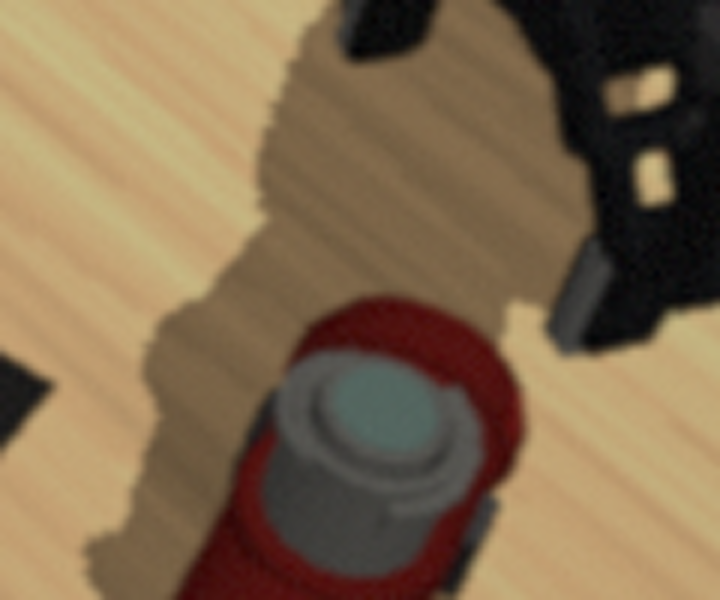

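Run:
```python
from h import *
from scipy.optimize import least_squares
c=load('wrist');e,M,s=tool();d=.003
f=lambda b:np.array([250+b[0]/5,250+b[1]/5,160+b[2]/5,160+b[3]/5])
ow=f((190,487,313,582));ob=f((147,537,255,608))
w=least_squares(lambda p:bbox(c,(p[0],p[1],.115-d),.0165)-ow,e[:2]);b=least_squares(lambda p:bbox(c,(p[0],p[1],.11-d),.022)-ob,e[:2])
print(w.x,w.fun.round(1),b.x,b.fun.round(1),(w.x-b.x)*1e3)
print(M.T@(np.append(b.x,.11)-e))
```

```text
[0.52967828 0.2464253 ] [-0.1  0.1 -0.9  1. ] [0.53008338 0.24672012] [ 0.  -0.  -1.1  1.2] [-0.40509546 -0.29482612]
[ 0.08132649  0.00034224 -0.00028799]
```

Run:
```python
from h import *
go((.426,-.0905,.19),np.radians(69.3));go((.426,-.0905,.12),np.radians(69.3))
```

```text
dp [-0.0009 -0.8794  0.0421] spin 0.004920200159100628 (alt +-1) t 9.2 q7 0.7101871157689993
dp [ 0.1741 -0.8803  0.0405] spin 0.004920200159100628 (alt +-1) t 9.2 q7 0.7101871157689993
```

```bash
python3 -m pendant '[{"dp":[0,-0.879,0.041],"spin":0.005},{"dp":[0,-0.879,0.041],"spin":0.005},{"dp":[0,-0.879,0.041],"spin":0.005},{"dp":[0.0,-0.879,0.041],"spin":0.005},{"dp":[0,-0.879,0.041],"spin":0.005},{"dp":[0.17,-0.879,0.041],"spin":0.005},{"dp":[0.17,-0.879,0.041],"spin":0.005},{"dp":[0.17,-0.879,0.041],"spin":0.005}]'
python3 - <<'E'
from h import *
c=snap('wrist','w10.png',(220,150,420,310),4)
e,M,s=tool();print(e, s['joint_positions'].round(2))
E
```

```text
t: 10.2
eef_pos: [0.425, -0.0905, 0.1203]
orientation: [0.698, 0.129, 0.693, -0.127]
force: [0.0, -0.7, -0.9]
finger_gap: 0.0854
[ 0.42602881 -0.08996621  0.12120547] [ 0.15  0.36  0.01  2.14 -0.01  0.64  1.38]
```

View pics/w10.png

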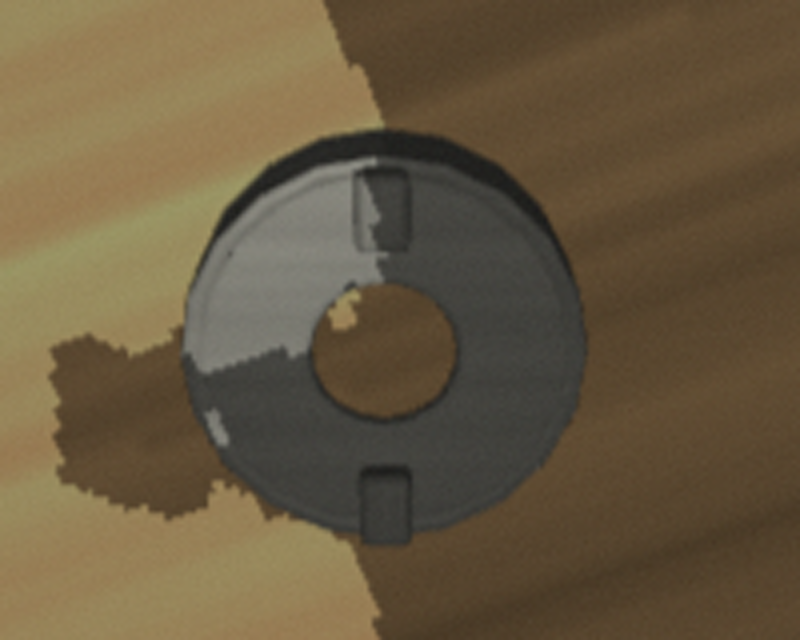

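Run:
```python
from h import *
from scipy.optimize import least_squares
c=load('wrist');e,M,s=tool()
o=np.array([220+183/4,220+585/4,150+155/4,150+533/4])
h=np.array([220+310/4,220+459/4,150+282/4,150+419/4])
for d in (0,.003):
  a=least_squares(lambda p:bbox(c,(p[0],p[1],.02-d),.031)-o,e[:2]);b=least_squares(lambda p:bbox(c,(p[0],p[1],.02-d),.011)-h,e[:2])
  print(a.x,a.fun.round(1),b.x,b.fun.round(1),M.T@(np.append(a.x,0)-e))
```

```text
[ 0.42696443 -0.09066292] [-1.1  1.1 -1.1  1.3] [ 0.4268637  -0.09054436] [ 0.4 -0.4 -0.1  0. ] [ 0.1212072  -0.00095364  0.00017702]
[ 0.4278819  -0.09100497] [-0.4  0.4 -0.6  0.7] [ 0.42784387 -0.09090838] [ 0.6 -0.6  0.1 -0.2] [ 0.12121486 -0.00094847  0.00115613]
```

```bash
python3 -m pendant '[{"dp":[0.15,-0.003,0.001],"spin":0},{"dp":[0.25,-0.003,0.001],"spin":0},{"dp":[0.302,-0.003,0.001],"spin":0},{"dp":[0.302,-0.003,0.001],"spin":0},{"dp":[0.302,-0.003,0.001],"spin":0}]' ;python3 -m pendant '[{"dp":[0,0,0],"spin":0},{"dp":[0,0,0],"spin":0},{"dp":[0,0,0],"spin":0},{"dp":[0,0,0],"spin":0},{"dp":[0,0,0],"spin":0},{"dp":[0,0,0],"spin":0}]' 1 60
python3 - <<'E'
from h import *
c=snap('wrist','w11.png')
E
```

```text
t: 10.88
eef_pos: [0.428, -0.0906, 0.0014]
orientation: [0.699, 0.128, 0.692, -0.126]
force: [-0.1, 0.1, -0.1]
finger_gap: 0.0854
t: 11.62
eef_pos: [0.429, -0.0907, 0.0034]
orientation: [0.7, 0.128, 0.691, -0.126]
force: [-2.1, 0.6, 21.1]
finger_gap: 0.0605
```

View pics/w11.png

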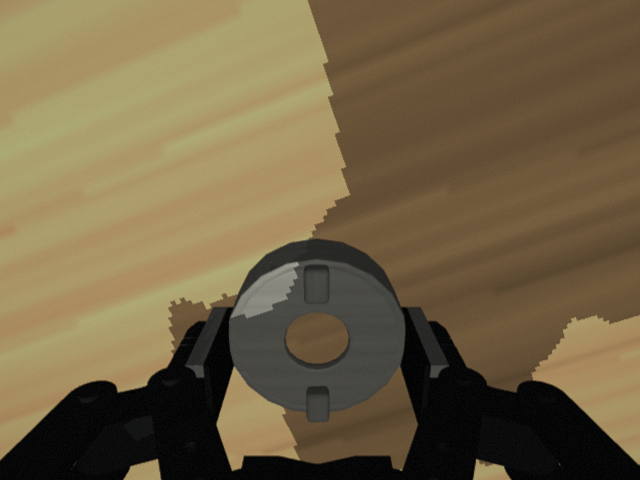

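```bash
python3 -m pendant '[{"dp":[-0.05,0,0],"spin":0},{"dp":[-0.15,0,0],"spin":0},{"dp":[-0.3,0,0],"spin":0},{"dp":[-0.45,0,0],"spin":0},{"dp":[-0.5,0,0],"spin":0},{"dp":[-0.5,0,0],"spin":0}]'
python3 - <<'E'
from h import *
c=snap('wrist','w12.png',(210,220,430,440),2.7)
e,M,s=tool();print(e,s['finger_gap']);go((.528,.2456,.2),np.radians(109.2))
E
```

```text
t: 12.42
eef_pos: [0.4269, -0.0911, 0.2052]
orientation: [0.702, 0.129, 0.689, -0.126]
force: [-0.1, -0.2, -3.2]
finger_gap: 0.0601
[ 0.42609252 -0.09095407  0.20376378] 0.05974682542719702
dp [ 0.0146  0.877  -0.0592] spin -0.22163728107338507 (alt +-1) t 12.475 q7 1.377132120304451
```

View pics/w12.png

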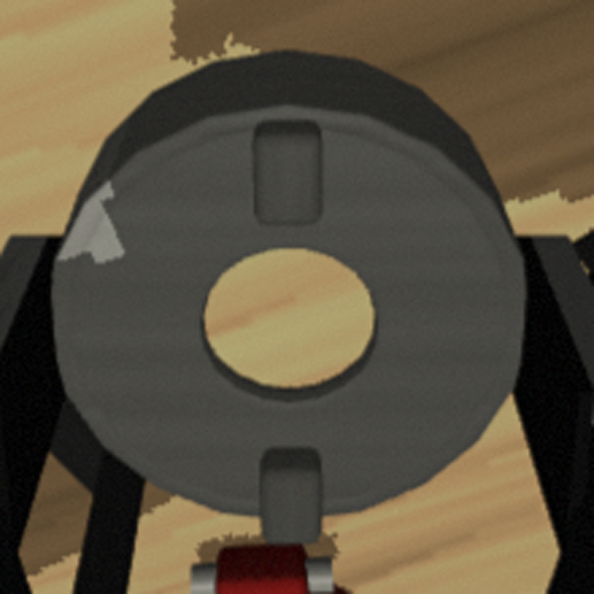

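```bash
python3 -m pendant '[{"dp":[0,0.3,-0.02],"spin":-0.05},{"dp":[0,0.6,-0.04],"spin":-0.1},{"dp":[0.01,0.877,-0.059],"spin":-0.16},{"dp":[0.01,0.877,-0.059],"spin":-0.222},{"dp":[0.01,0.877,-0.059],"spin":-0.222},{"dp":[0.01,0.877,-0.059],"spin":-0.222},{"dp":[0.01,0.877,-0.059],"spin":-0.222},{"dp":[0.01,0.877,-0.059],"spin":-0.222}]'
python3 - <<'E'
from h import *
c=snap('wrist','w13.png')
e,M,s=tool();print(e,s['finger_gap'],M.round(3));go((.528,.2456,.15),np.radians(109.2))
E
```

```text
t: 13.48
eef_pos: [0.5272, 0.2443, 0.1999]
orientation: [0.701, -0.119, 0.693, 0.117]
force: [0.8, -1.1, -0.8]
finger_gap: 0.0596
[0.52746526 0.24381696 0.20050702] 0.05994861316059883 [[ 0.014 -0.329  0.944]
 [-0.001  0.944  0.329]
 [-1.    -0.005  0.013]]
dp [0.1263 0.0044 0.0011] spin -6.972223808318749e-05 (alt +-1) t 13.525 q7 1.303909471883709
```

View pics/w13.png

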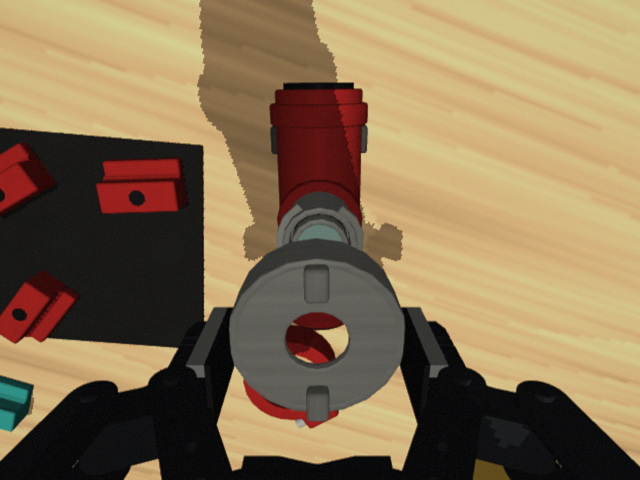

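Run:
```python
from h import *
from scipy.optimize import least_squares
crop('wrist','w13c.png',(220,180,420,420),2.5)
c=load('wrist');e,M,s=tool()
o12=np.array([210+52/2.7,210+526/2.7,220+105/2.7,220+518/2.7])
h12=np.array([210+203/2.7,210+376/2.7,220+247/2.7,220+388/2.7])
for d in (0,.003,.005):
  a=least_squares(lambda p:bbox(c,(p[0],p[1],e[2]+.0166-d),.031)-o12,e[:2]);b=least_squares(lambda p:bbox(c,(p[0],p[1],e[2]+.0166-d),.011)-h12,e[:2])
  print(d,M.T@(np.append(a.x,e[2])-e)*1e3,a.fun.round(1),M.T@(np.append(b.x,e[2])-e)*1e3,b.fun.round(1))
```

```text
0 [-0.03290663  0.93639322 -2.24439068] [-3.9  3.8 -1.9  3.2] [-0.04955605  1.02437381 -3.53398331] [-0.5  0.5 -1.9  2.1]
0.003 [-0.01150411  0.93206586 -0.54321989] [-1.7  1.7 -0.5  1. ] [-0.02546607  1.01500637 -1.62099529] [ 0.3 -0.3 -1.3  1.4]
0.005 [0.0028318  0.92901391 0.5962035 ] [-0.4  0.4  0.4 -0.4] [-0.00939679  1.00875729 -0.34493248] [ 0.7 -0.7 -0.9  0.9]
```

View pics/w13c.png

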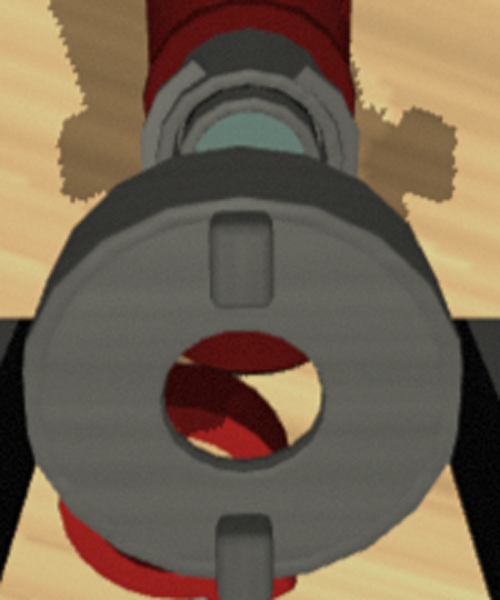

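Run:
```python
from h import *
go((.530,.2457,.130),np.radians(109.2))
```

```text
dp [0.1763 0.0032 0.0053] spin -6.972223808318749e-05 (alt +-1) t 13.525 q7 1.303909471883709
```

```bash
python3 -m pendant '[{"dp":[0.06,0.003,0.004],"spin":0},{"dp":[0.12,0.003,0.005],"spin":0},{"dp":[0.17,0.003,0.005],"spin":0},{"dp":[0.176,0.003,0.005],"spin":0},{"dp":[0.176,0.003,0.005],"spin":0}]'
python3 - <<'E'
from h import *
c=snap('wrist','w14.png',(220,180,420,420),2.5)
snap('scene','s14.png',(440,270,560,370),6)
e,M,s=tool();print(e,s['force'],s['finger_gap']);go((.530,.2457,.130))
E
```

```text
t: 14.15
eef_pos: [0.5302, 0.2448, 0.1306]
orientation: [0.702, -0.119, 0.692, 0.116]
force: [-0.4, 0.2, -0.4]
finger_gap: 0.0599
[0.53046727 0.24539897 0.13111   ] [-0.07205807  0.76313798 -1.44560946] 0.05961890515418446
dp [ 0.0028  0.0011 -0.0009] spin None (alt +-1) t 14.25 q7 1.277411204319994
```

View pics/w14.png

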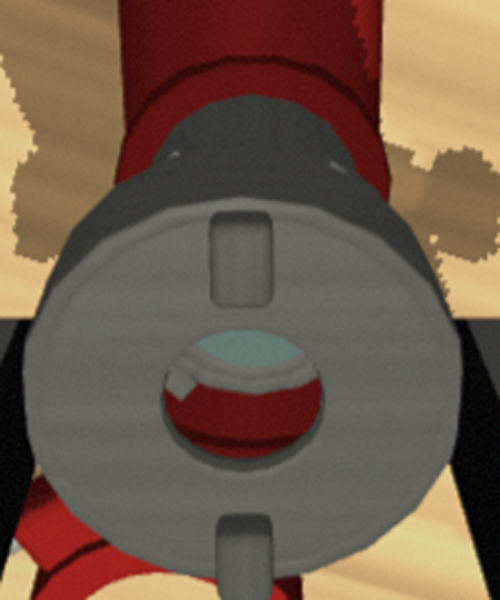

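View pics/s14.png

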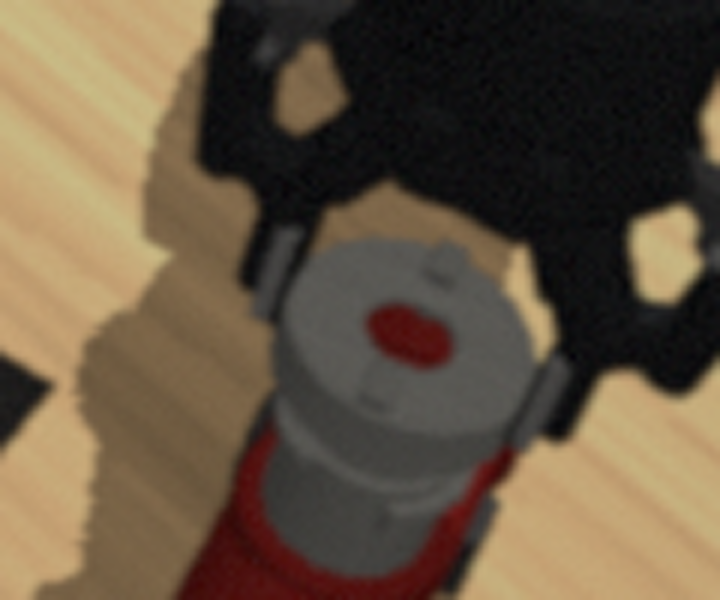

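Run:
```python
from h import *
crop('wrist','w14c.png',(280,300,355,380),8)
crop('wrist','w14d.png',(260,180,390,260),6)
```

```text
(no output)
```

View pics/w14c.png

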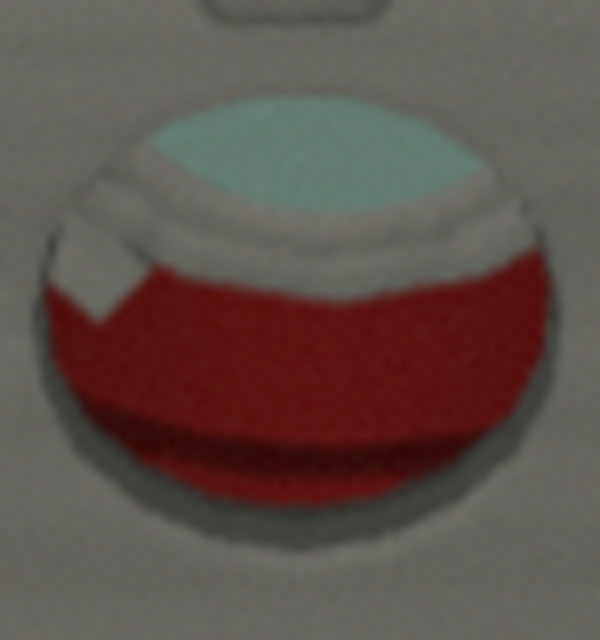

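View pics/w14d.png

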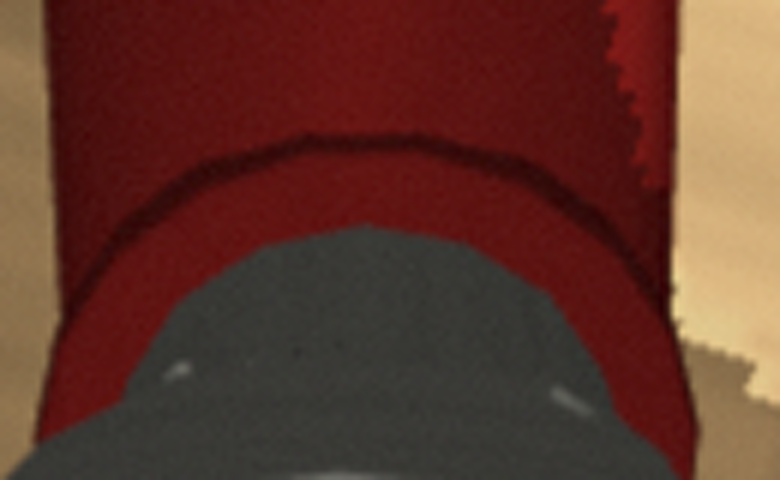

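Run:
```python
from h import *
from scipy.optimize import least_squares, brentq
c=load('wrist');e,M,s=tool()
o=np.array([220+25/2.5,220+461/2.5,180+198/2.5,180+578/2.5])
h=np.array([280+45/8,280+557/8,300+93/8,300+515/8])
zh=M[:,2]*[1,1,0];zh/=np.linalg.norm(zh)
for d in (.003,.0045,.006):
  a=least_squares(lambda p:bbox(c,(p[0],p[1],e[2]+.0166-d),.031)-o,e[:2])
  b=least_squares(lambda p:bbox(c,(p[0],p[1],e[2]+.0166-d),.011)-h,e[:2])
  # glass radius? boss rim near pt
  t=brentq(lambda t:proj(c,np.array([e[0],e[1],.11-d])+zh*(t+.022))[1]-337.5,-.05,.05)
  # pt top of boss base? window steel rim bottom edge (r=.0165,z=.115) row ~300+240/8
  t2=brentq(lambda t:proj(c,np.array([e[0],e[1],.115-d])+zh*(t+.0165))[1]-(300+241/8),-.05,.05)
  print(d,'ring z',M.T@(np.append(a.x,e[2])-e)*1e3,a.fun.round(1),'hole',M.T@(np.append(b.x,e[2])-e)*1e3,'boss z',t*1e3,t2*1e3)
```

```text
0.003 ring z [-0.01311577 -0.09265011 -0.96226121] [-2.3  2.3 -0.8  1.5] hole [-0.02661768  0.07807455 -1.85963868] boss z 0.10626628110793297 -1.332801042622393
0.0045 ring z [-0.00103413 -0.09601455 -0.10694496] [-1.3  1.2 -0.2  0.5] hole [-0.01303411  0.07292622 -0.89847247] boss z 1.0790448009235376 -0.3948359602551609
0.006 ring z [ 0.01108041 -0.09945966  0.75067569] [-0.2  0.2  0.5 -0.6] hole [0.00055397 0.06777504 0.06301315] boss z 2.051823320739041 0.5431291221122712
```

Run:
```python
from h import *
e,M,s=tool();print(e)
c=snap('wrist','w15.png',(280,300,355,380),8)
crop('wrist','w15d.png',(260,180,390,260),6)
crop('wrist','w15e.png',(220,180,420,420),2.5)
e,M,s=tool();print(e)
```

```text
[0.53046727 0.24539897 0.13111   ]
[0.53039306 0.24555366 0.13107133]
```

View pics/w15.png

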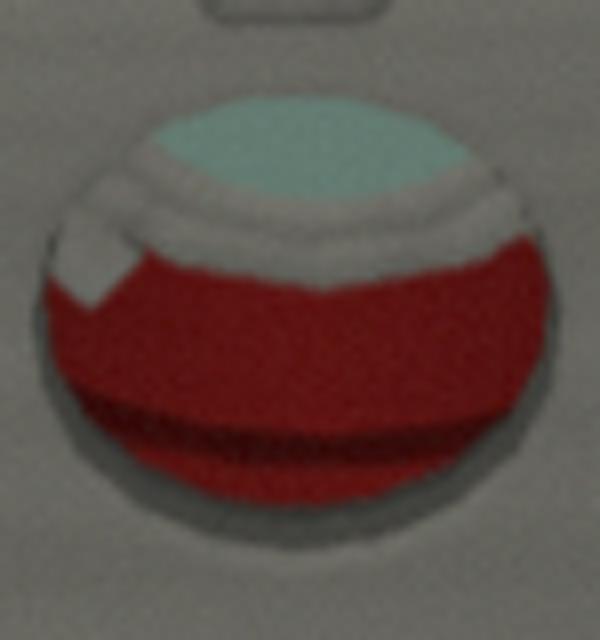

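View pics/w15d.png

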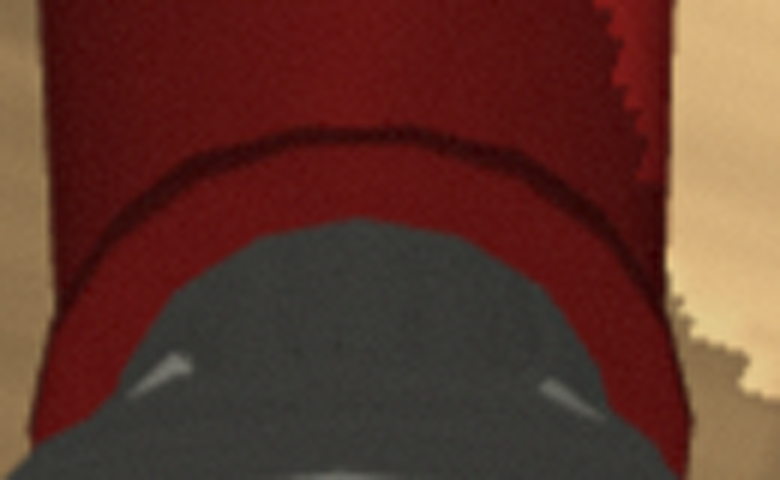

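View pics/w15e.png

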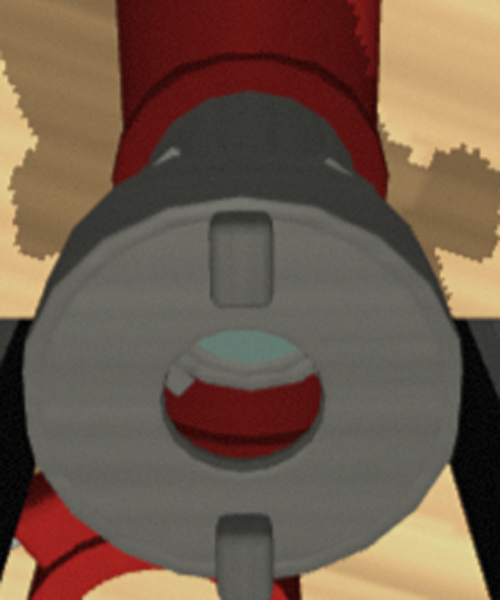

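Run:
```python
from h import *
e,M,s=tool();t=e+M[:,1]*.0009*[1,1,0]-M[:,2]*.0001; 
go((t[0],t[1],.1125));go((t[0],t[1],.1025))
```

```text
dp [ 0.0464  0.0025 -0.0009] spin None (alt +-1) t 14.3 q7 1.2773939578362132
dp [ 0.0714  0.0026 -0.0013] spin None (alt +-1) t 14.3 q7 1.2773939578362132
```

```bash
python3 -m pendant '[{"dp":[0.0,0.0025,-0.0004],"spin":0},{"dp":[0.02,0.0025,-0.0004],"spin":0},{"dp":[0.038,0.0025,-0.001],"spin":0},{"dp":[0.0465,0.0025,-0.001],"spin":0},{"dp":[0.0465,0.0025,-0.001],"spin":0},{"dp":[0.0465,0.0025,-0.001],"spin":0}]'
python3 - <<'E'
from h import *
e,M,s=tool();print(e,s['force'])
c=snap('wrist','w16.png',(220,180,420,420),2.5)
snap('scene','s16.png',(440,270,560,370),6)
E
```

```text
t: 15.05
eef_pos: [0.5301, 0.2464, 0.1126]
orientation: [0.702, -0.119, 0.692, 0.117]
force: [-0.3, -0.1, -2.1]
finger_gap: 0.06
[0.53009223 0.24641871 0.11255563] [-0.29671555 -0.06339313 -2.09886478]
```

View pics/w16.png

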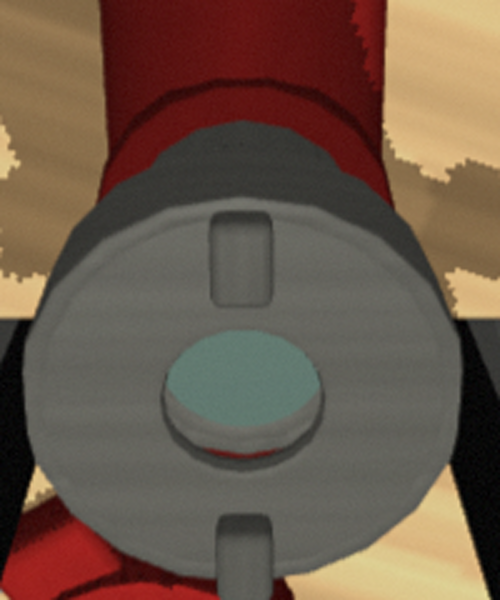

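View pics/s16.png

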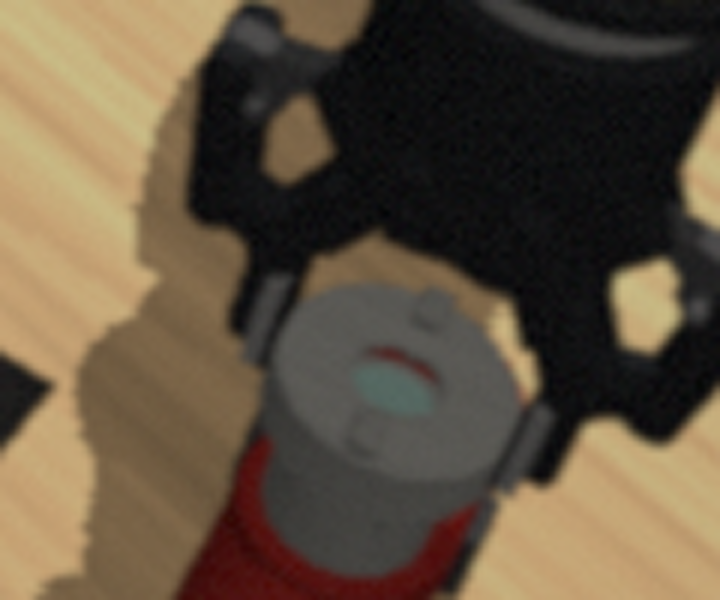

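Run:
```python
from h import *
crop('wrist','w16c.png',(280,300,355,380),8)
```

```text
(no output)
```

View pics/w16c.png

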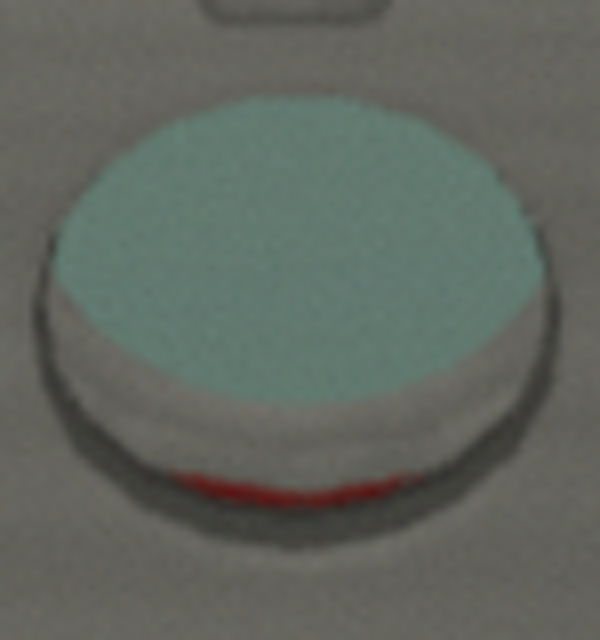

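```bash
python3 -m pendant '[{"dp":[0.008,0,0],"spin":0},{"dp":[0.014,0,0],"spin":0},{"dp":[0.018,0,0],"spin":0},{"dp":[0.018,0,0],"spin":0}]'
```

```text
t: 15.65
eef_pos: [0.5301, 0.2464, 0.1053]
orientation: [0.702, -0.119, 0.692, 0.117]
force: [1.2, -0.0, -1.3]
finger_gap: 0.0602
```

```bash
python3 -m pendant '[{"dp":[0.003,0,0],"spin":0},{"dp":[0.006,0,0],"spin":0},{"dp":[0.006,0,0],"spin":0},{"dp":[0.006,0,0],"spin":0}]'
```

```text
t: 16.15
eef_pos: [0.5302, 0.2464, 0.1029]
orientation: [0.702, -0.119, 0.692, 0.117]
force: [-0.6, 0.1, -0.8]
finger_gap: 0.0601
```

Run:
```python
from h import *
e,M,s=tool();print(e,s['force'],s['joint_positions'].round(2))
c=snap('wrist','w17.png',(220,180,420,420),2.5)
```

```text
[0.53018609 0.2463741  0.1029295 ] [-0.57258813  0.12242026 -0.84365162] [-0.35  0.57 -0.21  1.79  0.17  0.79  1.26]
```

View pics/w17.png

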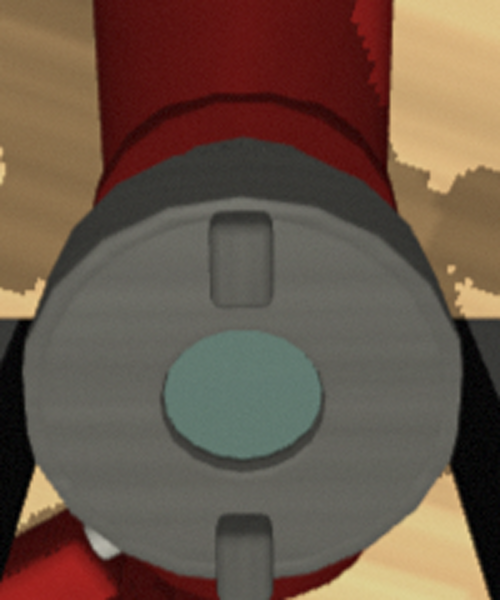

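```bash
python3 -m pendant '[{"dp":[0,0,0],"spin":0.05},{"dp":[0,0,0],"spin":0.1},{"dp":[0.001,0,0],"spin":0.15},{"dp":[0.001,0,0],"spin":0.2},{"dp":[0.001,0,0],"spin":0.25},{"dp":[0.001,0,0],"spin":0.3},{"dp":[0.001,0,0],"spin":0.35},{"dp":[0.001,0,0],"spin":0.4}]'
python3 - <<'E'
from h import *
e,M,s=tool();print(e,M.round(3),s['force'],s['moment'],s['joint_positions'].round(2))
c=snap('wrist','w18.png',(220,180,420,420),2.5)
E
```

```text
t: 17.2
eef_pos: [0.5307, 0.2462, 0.1028]
orientation: [0.637, 0.319, 0.627, -0.314]
force: [0.1, -2.0, 0.7]
finger_gap: 0.0597
[0.53067929 0.24618423 0.10284447] [[ 0.016  0.8    0.6  ]
 [ 0.     0.6   -0.8  ]
 [-1.     0.013  0.01 ]] [ 0.0583429  -1.96949274  0.72280832] [-0.41000612 -0.09310584  0.00657097] [-0.58  0.57  0.16  1.79 -0.11  0.77  0.28]
```

View pics/w18.png

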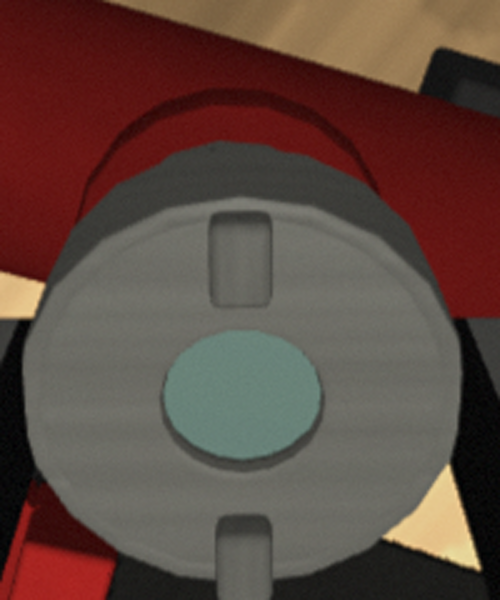

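```bash
python3 -m pendant '[{"dp":[0.001,0,0],"spin":0.05},{"dp":[0.002,0,0],"spin":0.1},{"dp":[0.003,0,0],"spin":0.15},{"dp":[0.004,0,0],"spin":0.2},{"dp":[0.005,0,0],"spin":0.25},{"dp":[0.006,0,0],"spin":0.29},{"dp":[0.006,0,0],"spin":0.31},{"dp":[0.006,0,0],"spin":0.31}]'
python3 - <<'E'
from h import *
e,M,s=tool();print(e,M.round(3),s['force'],s['moment'],s['joint_positions'].round(2))
print(np.degrees(np.arctan2(M[1,1],M[0,1])))
c=snap('wrist','w19.png',(220,180,420,420),2.5)
E
```

```text
t: 18.25
eef_pos: [0.5303, 0.2451, 0.1006]
orientation: [0.413, 0.581, 0.406, -0.572]
force: [-2.5, -4.1, 4.4]
finger_gap: 0.0598
[0.53030785 0.2451414  0.10058111] [[ 0.015  0.944 -0.329]
 [-0.001 -0.329 -0.944]
 [-1.     0.015 -0.004]] [-2.52167284 -4.08473885  4.43656238] [-1.02217895  0.53049089 -0.05924377] [-0.76  0.61  0.45  1.8  -0.34  0.8  -0.48]
-19.2393243925231
```

View pics/w19.png

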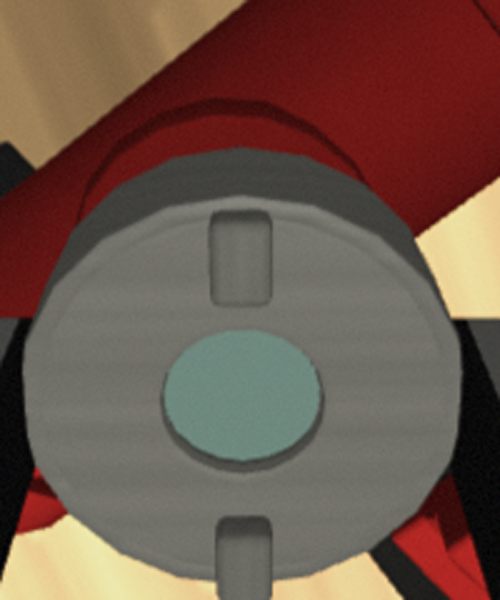

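```bash
python3 -m pendant '[{"dp":[0.001,0,0],"spin":0.02},{"dp":[0.001,0,0],"spin":0.04},{"dp":[0.001,0,0],"spin":0.055},{"dp":[0.001,0,0],"spin":0.055},{"dp":[0.001,0,0],"spin":0.055}]'
python3 - <<'E'
from h import *
e,M,s=tool();print(e,s['force'],s['moment'],s['joint_positions'].round(2))
print(np.degrees(np.arctan2(M[1,1],M[0,1])))
E
```

```text
t: 18.92
eef_pos: [0.5299, 0.2455, 0.1002]
orientation: [0.362, 0.613, 0.356, -0.605]
force: [-3.7, -1.5, 4.4]
finger_gap: 0.0598
[0.5298925  0.24552356 0.1001661 ] [-3.723119   -1.54601602  4.40792627] [-0.2384336   0.90377369 -0.0618033 ] [-0.79  0.62  0.49  1.8  -0.38  0.81 -0.61]
-28.998534768541397
```

```bash
python3 -m pendant '[{"dp":[0,0,0],"spin":0.02},{"dp":[0,0,0],"spin":0.03},{"dp":[0,0,0],"spin":0.03}]'
python3 - <<'E'
from h import *
e,M,s=tool();print(e,s['force'],s['moment'],s['joint_positions'].round(2))
print(np.degrees(np.arctan2(M[1,1],M[0,1])))
c=snap('wrist','w20.png',(220,180,420,420),2.5)
E
```

```text
t: 19.3
eef_pos: [0.5302, 0.2455, 0.1003]
orientation: [0.333, 0.63, 0.327, -0.621]
force: [-2.4, -1.6, 4.3]
finger_gap: 0.0598
[0.53019613 0.24548743 0.10026374] [-2.41518624 -1.58693885  4.26858515] [-0.49399618  0.32286704  0.30383267] [-0.8   0.62  0.52  1.8  -0.4   0.81 -0.68]
-34.32492467234262
```

View pics/w20.png

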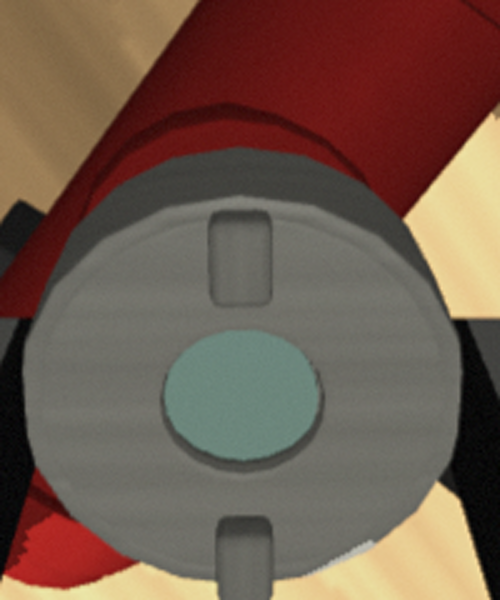

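```bash
python3 -m pendant '[{"dp":[0,0,0],"spin":0},{"dp":[0,0,0],"spin":0},{"dp":[0,0,0],"spin":0},{"dp":[0,0,0],"spin":0}]' -1; python3 -m pendant '[{"dp":[-0.03,0,0],"spin":0},{"dp":[-0.08,0,0],"spin":0},{"dp":[-0.15,0,0],"spin":0},{"dp":[-0.2,0,0],"spin":0},{"dp":[-0.2,0,0],"spin":0}]'
python3 - <<'E'
from h import *
e,M,s=tool();print(e,s['force'])
print(np.degrees(np.arctan2(M[1,1],M[0,1])))
c=snap('wrist','w21.png')
snap('scene','s21.png',(440,270,560,370),6)
snap('top','t21.png')
E
```

```text
t: 19.85
eef_pos: [0.5302, 0.2456, 0.1002]
orientation: [0.333, 0.63, 0.328, -0.621]
force: [0.1, -1.0, 0.2]
finger_gap: 0.0854
t: 20.48
eef_pos: [0.5301, 0.2459, 0.1824]
orientation: [0.333, 0.631, 0.328, -0.619]
force: [0.5, 0.2, 0.5]
finger_gap: 0.0854
[0.53008834 0.245897   0.18241637] [0.47590251 0.17696777 0.50363092]
-34.322638802372886
```

View pics/w21.png

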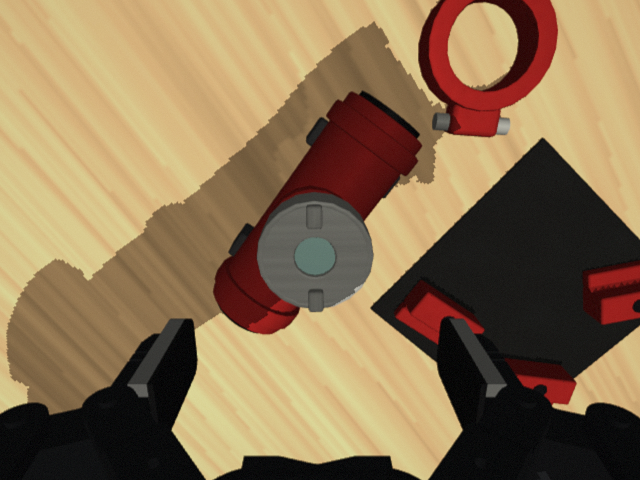

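View pics/s21.png

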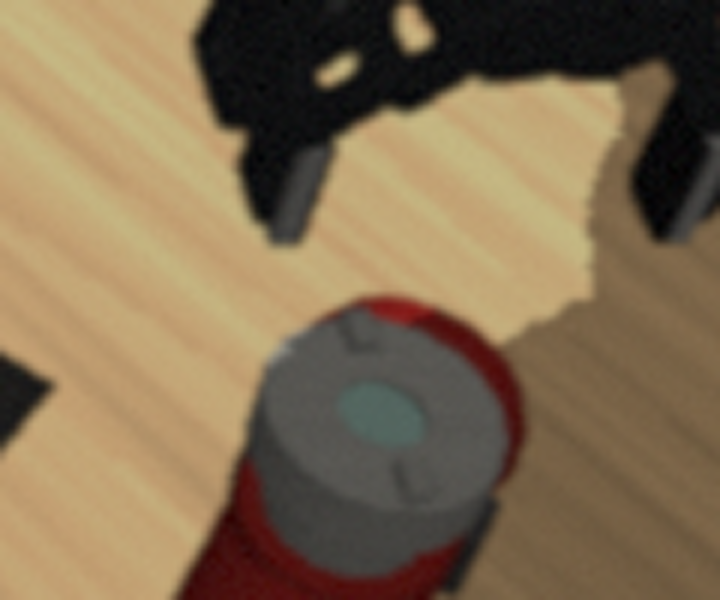

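View pics/t21.png

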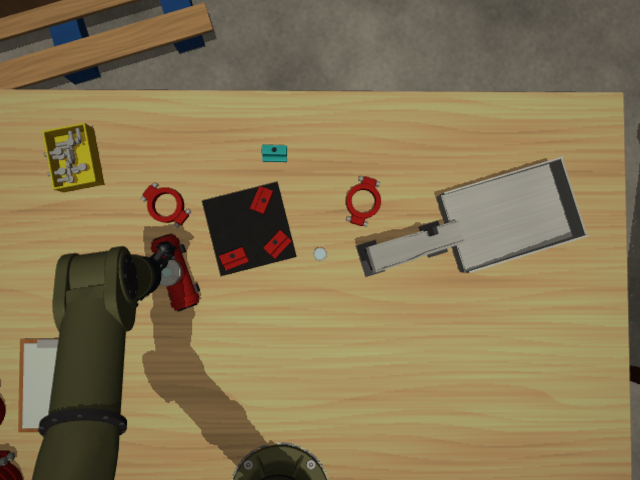

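Run:
```python
from h import *
c=load('top')
f=lambda a,b,z:onz(c,195+a/5.5,175+b/5.5,z)
for n,h in(('A',(205,445)),('B',(440,370)),('C',(378,140))): print(n,f(*h,.029))
crop('top','t21a.png',(195,175,335,275),5.5)
go((.683,.046,.18),np.radians(67.8))
```

```text
A [0.56593549 0.11144572 0.029     ]
B [0.59840086 0.01024443 0.029     ]
C [0.69820292 0.03744879 0.029     ]
dp [0.0052 0.6003 0.1948] spin 0.4327293471960603 (alt +-1) t 20.625 q7 -0.7452820646651657
```

View pics/t21a.png

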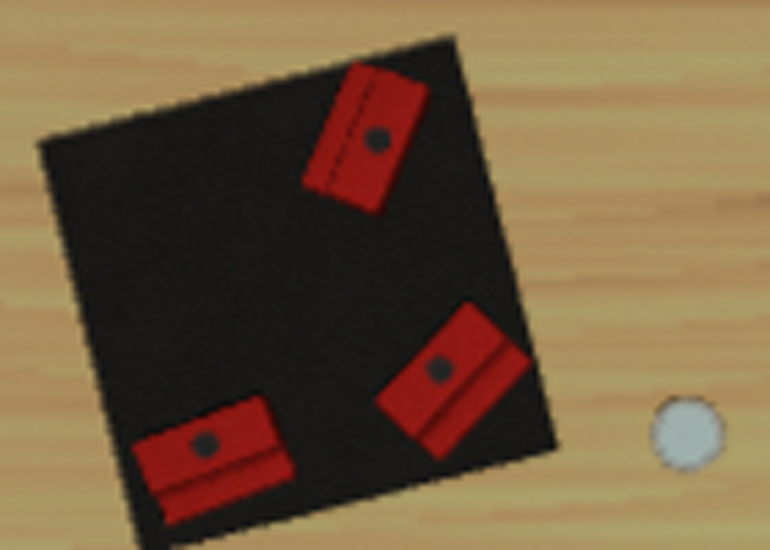

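Run:
```python
from h import *
go((.568,.1125,.13),np.radians(21.6))
```

```text
dp [0.126  0.2676 0.2204] spin -0.310603986137273 (alt +-1) t 20.625 q7 -0.7452820646651657
```

```bash
python3 -m pendant '[{"dp":[0,0.13,0.11],"spin":-0.05},{"dp":[0,0.267,0.22],"spin":-0.1},{"dp":[0.126,0.267,0.22],"spin":-0.16},{"dp":[0.126,0.267,0.22],"spin":-0.21},{"dp":[0.126,0.267,0.22],"spin":-0.26},{"dp":[0.126,0.267,0.22],"spin":-0.31},{"dp":[0.126,0.267,0.22],"spin":-0.31},{"dp":[0.126,0.267,0.22],"spin":-0.31}]' -1
python3 - <<'E'
from h import *
e,M,s=tool();print(e,M.round(3),s['joint_positions'].round(2))
c=snap('wrist','w22.png')
E
```

```text
t: 21.62
eef_pos: [0.5676, 0.1127, 0.1295]
orientation: [0.588, 0.401, 0.58, -0.397]
force: [0.2, -0.5, -0.5]
finger_gap: 0.0851
[0.5676362  0.11265448 0.12949081] [[ 0.013  0.932  0.363]
 [-0.001  0.363 -0.932]
 [-1.     0.012  0.006]] [-0.41  0.54  0.27  1.78 -0.18  0.83  0.31]
```

View pics/w22.png

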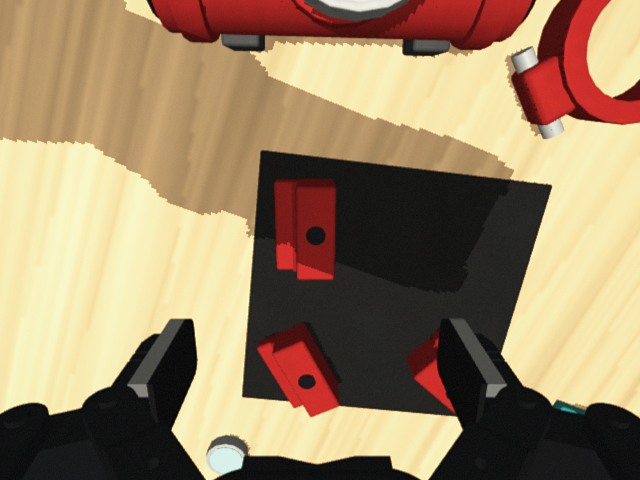

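Run:
```python
from h import *
c=load('wrist');e,M,s=tool()
for u,v in((316,231),(315.5,236),(297,182),(335,180),(297,278),(335,280)): print((M.T@(onz(c,u,v,.029)-e)*1e3).round(1))
go((e[0],e[1],.0155))
```

```text
[ 1.006e+02  1.000e-01 -3.700e+00]
[100.6  -0.2  -0.6]
[100.3 -10.8 -33.6]
[100.6  11.2 -34.7]
[100.7 -11.8  27.2]
[101.   12.   28.7]
dp [ 0.2853 -0.0035 -0.0017] spin None (alt +-1) t 21.675 q7 0.3117574126256534
```

```bash
python3 -m pendant '[{"dp":[0.14,-0.005,-0.008],"spin":0},{"dp":[0.25,-0.005,-0.009],"spin":0},{"dp":[0.285,-0.005,-0.009],"spin":0},{"dp":[0.285,-0.005,-0.009],"spin":0},{"dp":[0.285,-0.005,-0.009],"spin":0}]' ;python3 -m pendant '[{"dp":[0,0,0],"spin":0},{"dp":[0,0,0],"spin":0},{"dp":[0,0,0],"spin":0},{"dp":[0,0,0],"spin":0},{"dp":[0,0,0],"spin":0},{"dp":[0,0,0],"spin":0},{"dp":[0,0,0],"spin":0}]' 1 60
python3 - <<'E'
from h import *
c=snap('wrist','w23.png',(200,200,440,440),2.5)
e,M,s=tool();print(e,s['force'])
E
```

```text
t: 22.3
eef_pos: [0.5673, 0.1153, 0.0172]
orientation: [0.589, 0.402, 0.579, -0.396]
force: [-0.3, -0.6, 0.8]
finger_gap: 0.0854
t: 23.18
eef_pos: [0.5675, 0.1154, 0.0178]
orientation: [0.589, 0.402, 0.579, -0.396]
force: [-1.6, -0.3, 5.8]
finger_gap: 0.0225
[0.56748521 0.11537425 0.01777124] [-0.62029531  0.70133617  5.93922057]
```

View pics/w23.png

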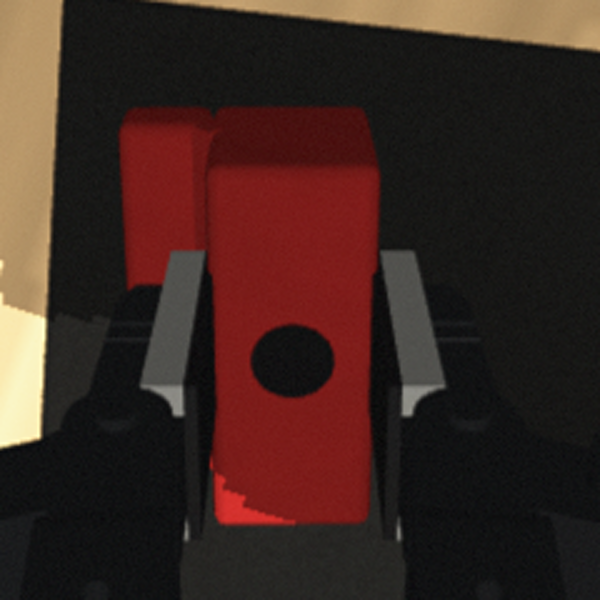

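Run:
```python
from h import *
go((.53,-.07,.25));
```

```text
dp [-0.5819 -0.2467  0.4014] spin None (alt +-1) t 23.225 q7 0.3568202307100297
```

```bash
python3 -m pendant '[{"dp":[-0.05,0,0],"spin":0},{"dp":[-0.2,0,0],"spin":0},{"dp":[-0.35,0,0],"spin":0.05},{"dp":[-0.5,-0.06,0.1],"spin":0.1},{"dp":[-0.58,-0.12,0.2],"spin":0.155},{"dp":[-0.58,-0.18,0.3],"spin":0.21},{"dp":[-0.58,-0.246,0.4],"spin":0.265},{"dp":[-0.58,-0.246,0.4],"spin":0.32}]'
python3 - <<'E'
from h import *
e,M,s=tool();print(e,s['finger_gap'],s['joint_positions'].round(2));print(np.degrees(np.arctan2(M[1,1],M[0,1])));go((.567,-.252,.25))
c=snap('wrist','w24.png')
E
```

```text
t: 24.22
eef_pos: [0.5284, -0.0744, 0.2498]
orientation: [0.318, 0.638, 0.312, -0.628]
force: [1.1, 1.3, -2.5]
finger_gap: 0.0219
[ 0.52835086 -0.07436503  0.24978055] 0.021890710227479484 [-0.34  0.39  0.63  1.73 -0.26  1.08 -0.27]
-37.062475156144025
dp [0.002  0.3447 0.2962] spin None (alt +-1) t 24.225 q7 -0.27181041241127335
```

View pics/w24.png

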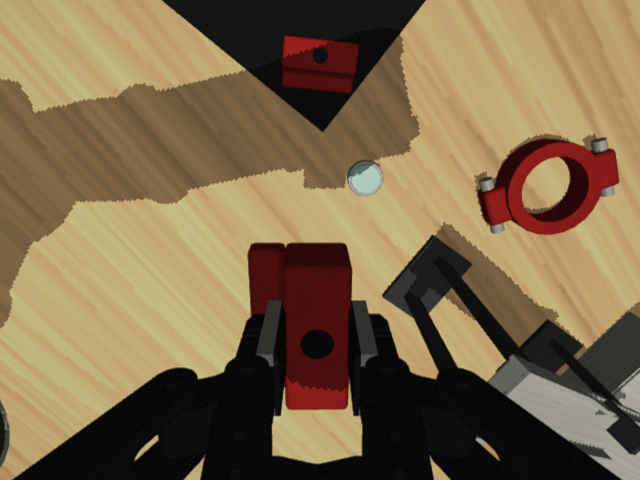

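```bash
python3 -m pendant '[{"dp":[0,0.05,0.04],"spin":0.055},{"dp":[0,0.1,0.08],"spin":0.11},{"dp":[0,0.17,0.14],"spin":0.165},{"dp":[0,0.24,0.2],"spin":0.22},{"dp":[0,0.31,0.26],"spin":0.275},{"dp":[0,0.345,0.296],"spin":0.33},{"dp":[0,0.345,0.296],"spin":0.39},{"dp":[0,0.345,0.296],"spin":0.45}]'
python3 - <<'E'
from h import *
e,M,s=tool();print(e,s['finger_gap'],s['joint_positions'].round(2));print(np.degrees(np.arctan2(M[1,1],M[0,1])));go((.567,-.252,.25),np.radians(-162.8))
E
```

```text
t: 25.28
eef_pos: [0.567, -0.2489, 0.2492]
orientation: [-0.175, 0.691, -0.172, -0.68]
force: [0.3, -0.5, -1.9]
finger_gap: 0.0224
[ 0.5670321  -0.24885723  0.24917902] 0.022412149434734907 [-0.15  0.64  0.98  1.51 -0.56  1.27 -1.17]
-118.37835476655705
dp [-0.0021  0.0069 -0.0037] spin 0.24678691796357205 (alt +-1) t 25.275 q7 -1.1734293661423838
```

```bash
python3 -m pendant '[{"dp":[0,0.007,-0.004],"spin":0.055},{"dp":[0,0.007,-0.004],"spin":0.11},{"dp":[0,0.007,-0.004],"spin":0.165},{"dp":[0,0.007,-0.004],"spin":0.22},{"dp":[0,0.007,-0.004],"spin":0.247},{"dp":[0,0.007,-0.004],"spin":0.247}]'
python3 - <<'E'
from h import *
e,M,s=tool();print(e,s['finger_gap'],s['joint_positions'].round(2));print(np.degrees(np.arctan2(M[1,1],M[0,1])))
c=snap('wrist','w25.png')
go((.567,-.252,.25),np.radians(-162.8))
E
```

```text
t: 26.02
eef_pos: [0.5674, -0.2511, 0.2483]
orientation: [-0.422, 0.573, -0.415, -0.566]
force: [0.1, 0.7, -1.5]
finger_gap: 0.0226
[ 0.56736335 -0.25108804  0.24830547] 0.022608181420489745 [-0.22  0.73  1.19  1.51 -0.7   1.36 -1.81]
-162.61378935886287
dp [-0.0037  0.0012 -0.0014] spin 0.0012352408469434588 (alt +-1) t 26.075 q7 -1.813006682674023
```

View pics/w25.png

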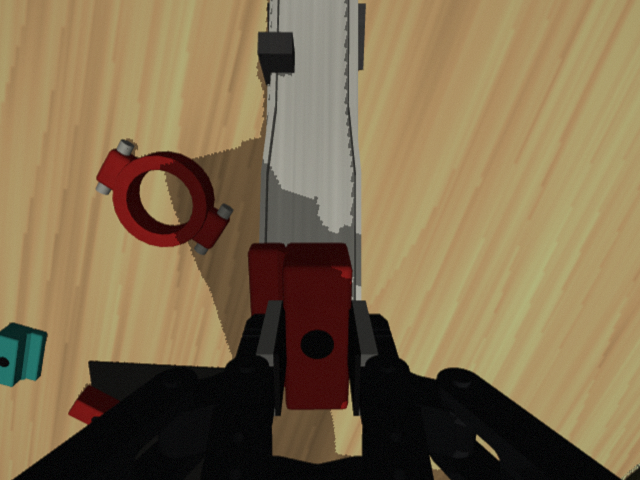

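```bash
cat > ov.py <<'E'
from h import *
import sys
def ov(P,fn,box,sc,cam='wrist'):
    c=load(cam);g=chute_pts(P)
    P3=lambda x,y,dz=0:g((x/1e3,y/1e3,-x/1e3*t25+dz))
    im=c['pixels'][box[1]:box[3],box[0]:box[2]];im=cv2.resize(im,None,fx=sc,fy=sc,interpolation=cv2.INTER_CUBIC)
    L=[(P3(0,32),P3(60,32)),(P3(0,-18),P3(60,-18)),(P3(120,28),P3(181,28)),(P3(120,-14),P3(181,-14)),(P3(94,17,.014),P3(106,17,.014)),(P3(94,17,.034),P3(106,17,.034)),(P3(0,0),P3(180,0))]
    for a,b in L:
        q=[tuple(int(v) for v in (np.array(proj(c,k))-box[:2])*sc) for k in(a,b)]
        cv2.line(im,q[0],q[1],(0,255,0),1)
    cv2.imwrite('pics/'+fn,im)
E
python3 - <<'E'
from ov import *
P=np.load('chute.npy');ov(P,'ov25.png',(230,0,390,260),2.3*1.0)
E
```

```text
(no output)
```

View pics/ov25.png

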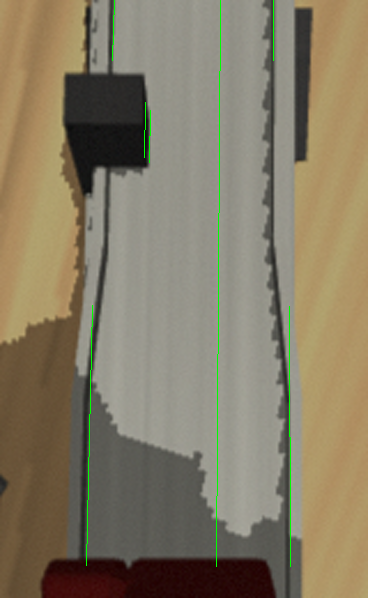

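Run:
```python
from h import *
P=np.load('chute.npy');e,M,s=tool()
l=R.from_euler('z',-P[2]).as_matrix()@(e-np.array([P[0],P[1],.165]));print('tcp in chute',l*1e3, M.round(3))
g=chute_pts(P);t=g((.005,0,0));go((t[0],t[1],.23),P[2]+np.pi/2);go((t[0],t[1],.198),P[2]+np.pi/2)
```

```text
tcp in chute [-5.36039345e-02  2.39009092e+00  8.35287141e+01] [[ 0.014 -0.954 -0.299]
 [ 0.001 -0.299  0.954]
 [-1.    -0.014 -0.003]]
dp [ 0.0463  0.0067 -0.0125] spin 0.0010884663227192374 (alt +-1) t 26.075 q7 -1.813006682674023
dp [ 0.1263  0.0078 -0.0122] spin 0.0010884663227192374 (alt +-1) t 26.075 q7 -1.813006682674023
```

```bash
python3 -m pendant '[{"dp":[0.03,0.008,-0.012],"spin":0.001},{"dp":[0.07,0.008,-0.012],"spin":0.001},{"dp":[0.105,0.008,-0.012],"spin":0.001},{"dp":[0.115,0.008,-0.012],"spin":0.001},{"dp":[0.115,0.008,-0.012],"spin":0.001}]'
python3 - <<'E'
from h import *
e,M,s=tool();print(e,s['force'])
snap('scene','s26.png',(230,100,360,210),6)
c=snap('wrist','w26.png',(200,150,440,440),2)
P=np.load('chute.npy')
l=R.from_euler('z',-P[2]).as_matrix()@(e-np.array([P[0],P[1],.165]));print('tcp in chute',l*1e3)
E
```

```text
t: 26.7
eef_pos: [0.5663, -0.2567, 0.2022]
orientation: [-0.423, 0.573, -0.416, -0.566]
force: [-0.2, 0.3, -2.4]
finger_gap: 0.0222
[ 0.5662791  -0.25671586  0.20216563] [-0.20629989  0.27315082 -2.42144512]
tcp in chute [ 4.78263679 -0.19959998 37.16562956]
```

View pics/s26.png

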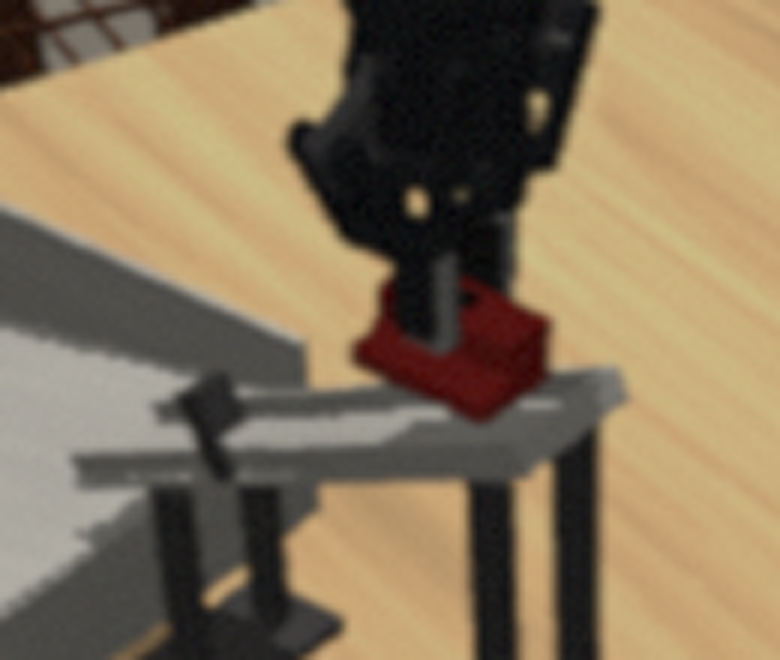

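View pics/w26.png

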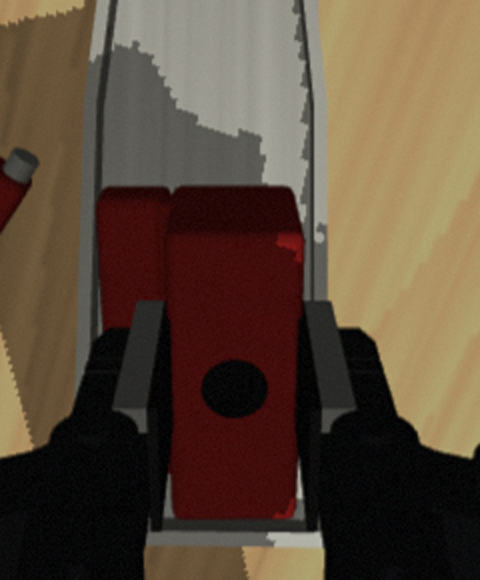

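```bash
python3 -m pendant '[{"dp":[0.01,0,0],"spin":0},{"dp":[0.017,0,0],"spin":0},{"dp":[0.017,0,0],"spin":0}]';python3 -m pendant '[{"dp":[0,0,0],"spin":0},{"dp":[0,0,0],"spin":0},{"dp":[0,0,0],"spin":0},{"dp":[0,0,0],"spin":0},{"dp":[0,0,0],"spin":0},{"dp":[0,0,0],"spin":0}]' 0
python3 - <<'E'
from h import *
e,M,s=tool();print(e,s['force'])
snap('scene','s27.png',(130,80,370,260),3)
c=snap('wrist','w27.png')
E
```

```text
t: 27.18
eef_pos: [0.5665, -0.2568, 0.1959]
orientation: [-0.423, 0.573, -0.416, -0.565]
force: [-0.4, 0.5, -2.5]
finger_gap: 0.0222
t: 27.92
eef_pos: [0.5665, -0.2569, 0.1959]
orientation: [-0.423, 0.573, -0.416, -0.565]
force: [0.6, -0.2, 0.8]
finger_gap: 0.0426
[ 0.56652592 -0.2568756   0.19587924] [ 0.59093357 -0.18742935  0.75525495]
```

View pics/s27.png

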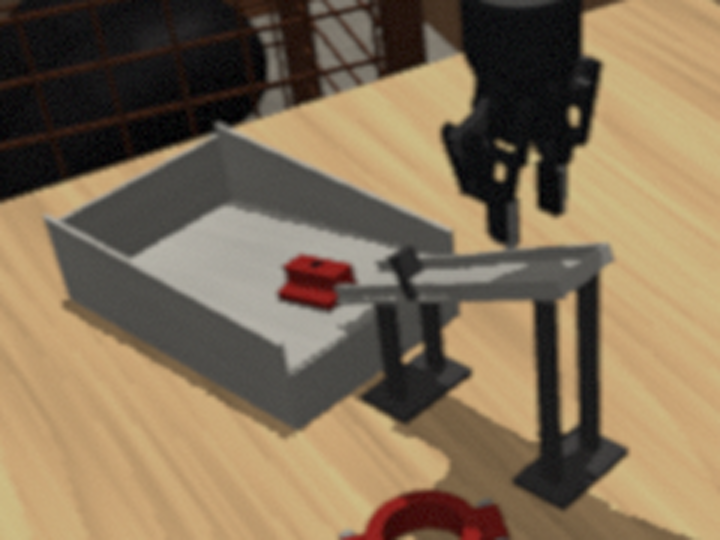

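View pics/w27.png

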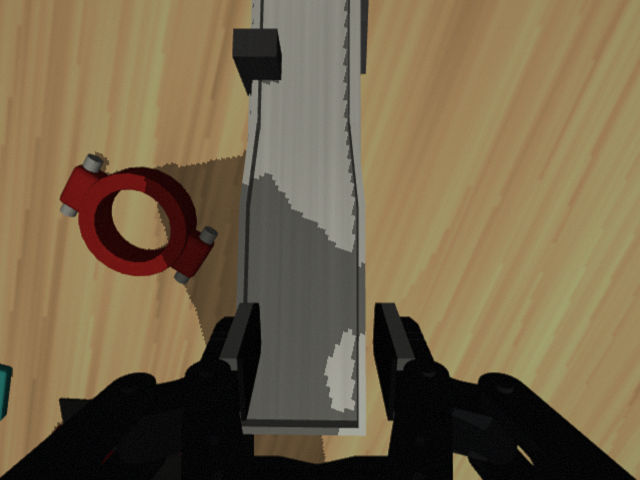

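Run:
```python
from h import *
snap('top','t28.png',(195,175,335,275),5.5)
go((.600,.0125,.25),np.radians(-132.6));go((.600,.0125,.13),np.radians(-132.6))
```

```text
dp [-0.1334 -0.2815  0.6179] spin -0.16752276224718263 (alt +-1) t 28.075 q7 -1.7623344314693148
dp [ 0.1666 -0.2773  0.6188] spin -0.16752276224718263 (alt +-1) t 28.075 q7 -1.7623344314693148
```

View pics/t28.png

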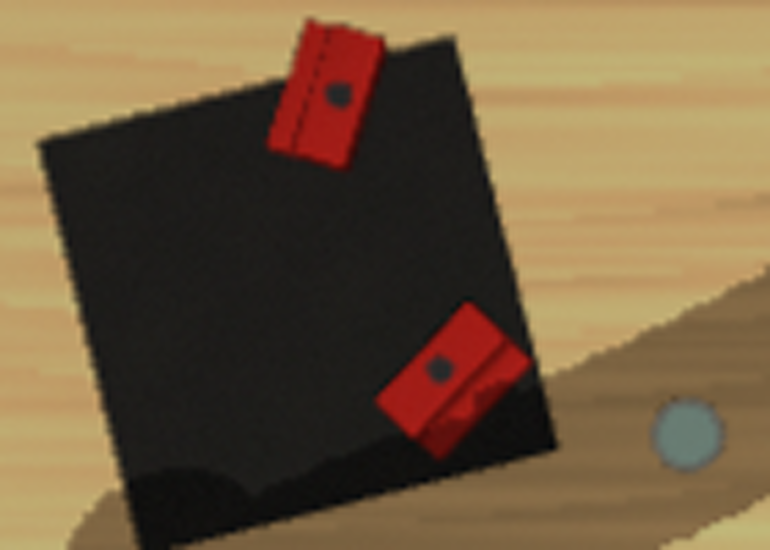

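```bash
python3 -m pendant '[{"dp":[-0.06,0,0],"spin":0},{"dp":[-0.133,-0.05,0.15],"spin":-0.04},{"dp":[-0.13,-0.12,0.3],"spin":-0.08},{"dp":[-0.1,-0.2,0.45],"spin":-0.12},{"dp":[0.0,-0.28,0.619],"spin":-0.168},{"dp":[0.166,-0.277,0.619],"spin":-0.168},{"dp":[0.166,-0.277,0.619],"spin":-0.168},{"dp":[0.166,-0.277,0.619],"spin":-0.168}]' -1
python3 - <<'E'
from h import *
e,M,s=tool();print(e,s['joint_positions'].round(2))
c=snap('wrist','w29.png')
go((.600,.0125,.13),np.radians(-132.6))
E
```

```text
t: 29.08
eef_pos: [0.5989, 0.0139, 0.1284]
orientation: [-0.258, 0.663, -0.254, -0.656]
force: [0.4, -1.2, 0.8]
finger_gap: 0.0856
[0.59889491 0.01394594 0.12841877] [-0.63  0.78  1.03  1.73 -0.76  1.08 -1.65]
dp [ 0.0006 -0.0008 -0.0001] spin 0.0005734270451505305 (alt +-1) t 29.125 q7 -1.651630108846696
```

View pics/w29.png

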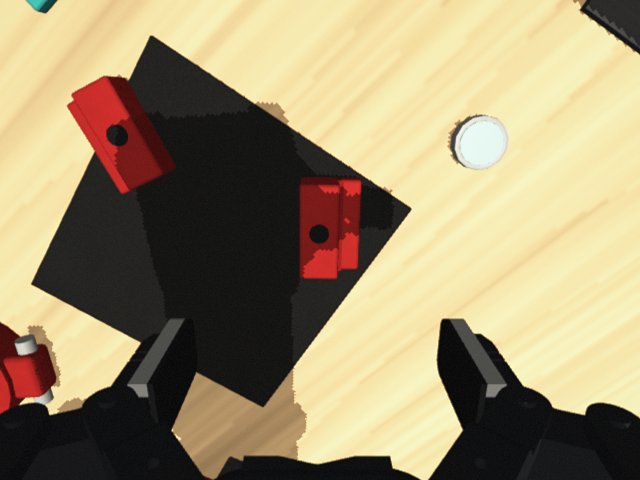

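Run:
```python
from h import *
c=load('wrist');e,M,s=tool();print(e)
p=onz(c,319,231,.029);print(p,(M.T@(p-e)*1e3).round(1)); p=p-M[:,1]*.0008;go((p[0],p[1],.0155),np.radians(-132.6))
```

```text
[0.59974666 0.01228513 0.13024696]
[0.60251508 0.01073743 0.029     ] [101.3   0.2  -2.1]
dp [ 0.287  -0.0012 -0.0049] spin 0.0005734270451505305 (alt +-1) t 29.125 q7 -1.651630108846696
```

```bash
python3 -m pendant '[{"dp":[0.14,-0.002,-0.005],"spin":0},{"dp":[0.25,-0.002,-0.005],"spin":0},{"dp":[0.287,-0.002,-0.006],"spin":0},{"dp":[0.287,-0.002,-0.006],"spin":0},{"dp":[0.287,-0.002,-0.006],"spin":0}]' ;python3 -m pendant '[{"dp":[0,0,0],"spin":0},{"dp":[0,0,0],"spin":0},{"dp":[0,0,0],"spin":0},{"dp":[0,0,0],"spin":0},{"dp":[0,0,0],"spin":0},{"dp":[0,0,0],"spin":0},{"dp":[0,0,0],"spin":0}]' 1 60
python3 - <<'E'
from h import *
c=snap('wrist','w30.png',(200,200,440,440),2.5)
e,M,s=tool();print(e,s['force'],np.degrees(np.arctan2(M[1,1],M[0,1])));go((.57,-.12,.25),np.radians(17.2))
E
```

```text
t: 29.75
eef_pos: [0.6049, 0.0104, 0.0177]
orientation: [-0.259, 0.664, -0.254, -0.653]
force: [0.1, -0.2, 0.8]
finger_gap: 0.0856
t: 30.62
eef_pos: [0.6051, 0.0104, 0.0183]
orientation: [-0.259, 0.665, -0.254, -0.653]
force: [-0.6, 0.8, 5.6]
finger_gap: 0.0221
[0.60517362 0.01039573 0.01826683] [0.13252614 0.98611544 5.73798148] -132.51963073656447
dp [-0.5808  0.2929 -0.1629] spin 0.16822427368575296 (alt +-1) t 30.675 q7 -1.5288000238670683
```

View pics/w30.png

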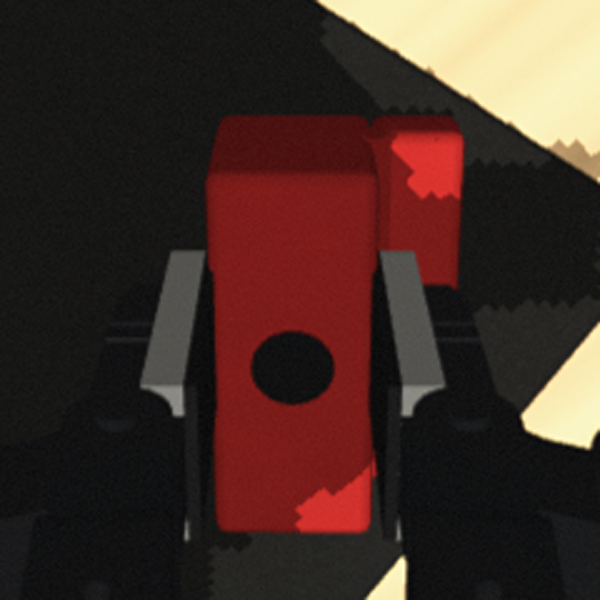

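```bash
python3 -m pendant '[{"dp":[-0.05,0,0],"spin":0},{"dp":[-0.2,0,0],"spin":0},{"dp":[-0.35,0,0],"spin":-0.055},{"dp":[-0.5,0.06,-0.03],"spin":-0.11},{"dp":[-0.58,0.12,-0.06],"spin":-0.165},{"dp":[-0.58,0.18,-0.1],"spin":-0.22},{"dp":[-0.58,0.24,-0.13],"spin":-0.275},{"dp":[-0.58,0.29,-0.16],"spin":-0.33}]'
python3 - <<'E'
from h import *
e,M,s=tool();print(e,s['finger_gap'],s['joint_positions'].round(2));print(np.degrees(np.arctan2(M[1,1],M[0,1])));go((.567,-.252,.25),np.radians(17.2))
E
```

```text
t: 31.68
eef_pos: [0.5689, -0.1199, 0.2509]
orientation: [0.106, 0.705, 0.104, -0.693]
force: [0.6, -0.1, -2.3]
finger_gap: 0.0221
[ 0.56887569 -0.11994682  0.25087788] 0.022086928423915905 [-0.34  0.52  0.83  1.61 -0.41  1.17 -0.69]
-72.90032953534667
dp [0.0023 0.3141 0.1016] spin 0.4994426136925184 (alt +-1) t 31.675 q7 -0.6918612459132683
```

```bash
python3 -m pendant '[{"dp":[0,0.06,0.02],"spin":-0.055},{"dp":[0,0.12,0.04],"spin":-0.11},{"dp":[0,0.18,0.06],"spin":-0.165},{"dp":[0,0.24,0.08],"spin":-0.22},{"dp":[0,0.314,0.1],"spin":-0.275},{"dp":[0,0.314,0.1],"spin":-0.33},{"dp":[0,0.314,0.1],"spin":-0.39},{"dp":[0,0.314,0.1],"spin":-0.44}]'
python3 - <<'E'
from h import *
P=np.load('chute.npy')
e,M,s=tool();print(e,s['finger_gap'],s['joint_positions'].round(2));print(np.degrees(np.arctan2(M[1,1],M[0,1])));t=chute_pts(P)((.003,-.0002,0));go((t[0],t[1],.215),P[2]+np.pi/2)
E
```

```text
t: 32.67
eef_pos: [0.5667, -0.2525, 0.2518]
orientation: [0.533, 0.474, 0.523, -0.467]
force: [0.0, -0.7, -1.4]
finger_gap: 0.0219
[ 0.56672099 -0.25253972  0.25177123] 0.021887300654983958 [ 0.13  0.5   0.42  1.5  -0.22  1.17  0.7 ]
6.530052027932874
dp [ 0.0919 -0.0046  0.0055] spin -0.05942426325793029 (alt +-1) t 32.675 q7 0.7017451798817371
```

```bash
python3 -m pendant '[{"dp":[0,-0.005,0.005],"spin":-0.04},{"dp":[0.04,-0.005,0.005],"spin":-0.059},{"dp":[0.09,-0.005,0.005],"spin":-0.059},{"dp":[0.09,-0.005,0.005],"spin":-0.059},{"dp":[0.09,-0.005,0.005],"spin":-0.059}]'
python3 - <<'E'
from h import *
P=np.load('chute.npy')
e,M,s=tool();print(e,s['finger_gap']);
l=R.from_euler('z',-P[2]).as_matrix()@(e-np.array([P[0],P[1],.165]));print('tcp in chute',l*1e3)
c=snap('wrist','w31.png')
t=chute_pts(P)((.003,-.0002,0));go((t[0],t[1],.1965),P[2]+np.pi/2)
E
```

```text
t: 33.3
eef_pos: [0.5655, -0.2553, 0.2168]
orientation: [0.574, 0.423, 0.563, -0.417]
force: [-0.1, 0.4, -1.7]
finger_gap: 0.0219
[ 0.56553998 -0.25530957  0.21684503] 0.02188265356841202
tcp in chute [ 3.22053426 -0.48908792 51.84502835]
dp [ 0.0511 -0.0007 -0.0011] spin -0.0005665912118973812 (alt +-1) t 33.35 q7 0.8793941748498457
```

View pics/w31.png

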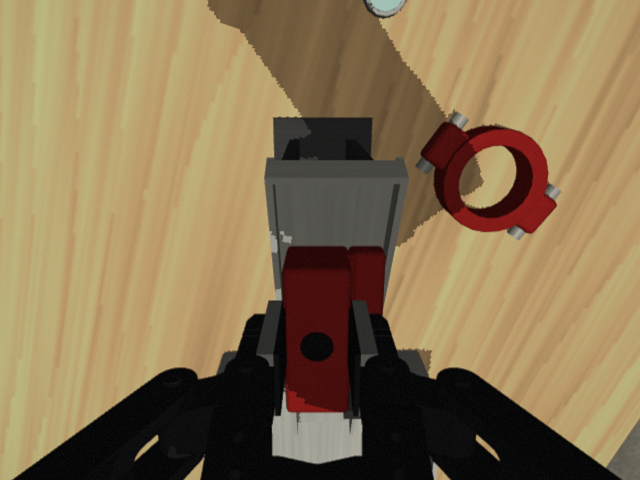

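```bash
python3 -m pendant '[{"dp":[0.025,-0.001,-0.001],"spin":0},{"dp":[0.05,-0.001,-0.001],"spin":0},{"dp":[0.052,-0.001,-0.001],"spin":0},{"dp":[0.052,-0.001,-0.001],"spin":0}]';python3 -m pendant '[{"dp":[0,0,0],"spin":0},{"dp":[0,0,0],"spin":0},{"dp":[0,0,0],"spin":0},{"dp":[0,0,0],"spin":0},{"dp":[0,0,0],"spin":0},{"dp":[0,0,0],"spin":0}]' 0
python3 - <<'E'
from h import *
e,M,s=tool();print(e,s['force'])
snap('scene','s32.png',(130,80,370,260),3)
snap('top','t32.png',(195,155,335,275),5)
E
```

```text
t: 33.85
eef_pos: [0.5656, -0.2551, 0.196]
orientation: [0.574, 0.423, 0.563, -0.417]
force: [0.2, -0.0, -1.1]
finger_gap: 0.022
t: 34.6
eef_pos: [0.5656, -0.2551, 0.1959]
orientation: [0.574, 0.423, 0.563, -0.417]
force: [-0.3, -0.1, -0.4]
finger_gap: 0.0425
[ 0.56556556 -0.25508677  0.19592745] [-0.27716548 -0.06462845 -0.39745651]
```

View pics/s32.png

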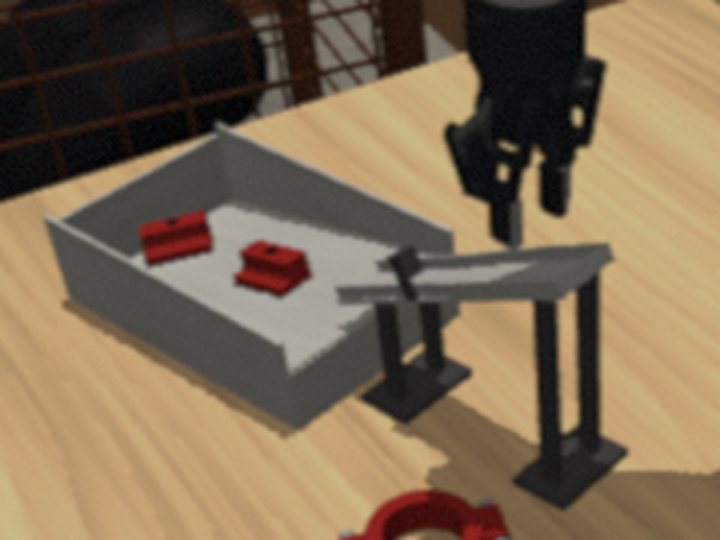

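View pics/t32.png

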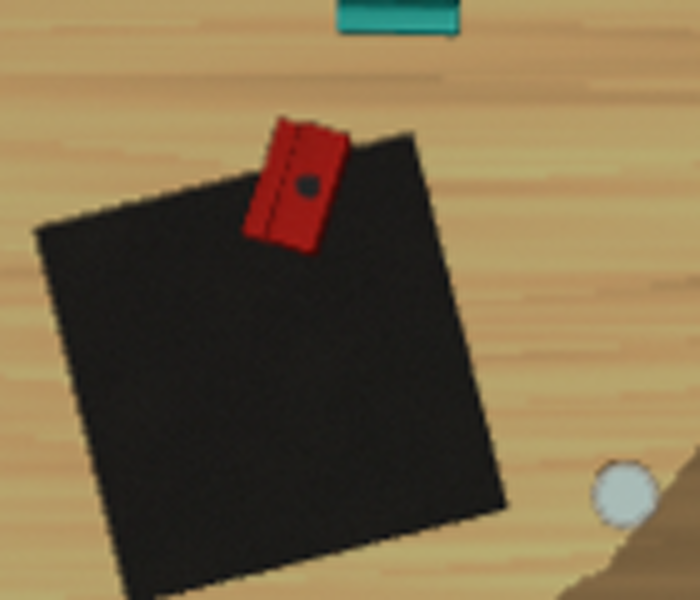

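Run:
```python
from h import *
c=load('top');p=onz(c,256.6,192.2,.029);print(p)
go((p[0]+.003,p[1]+.002,.25),np.radians(75.2));go((p[0]+.003,p[1]+.002,.13),np.radians(75.2))
```

```text
[0.71793659 0.05451347 0.029     ]
dp [-0.1305  0.6026 -0.6291] spin -0.3226391766434747 (alt +-1) t 34.7 q7 0.8871644985693241
dp [ 0.1694  0.5978 -0.6315] spin -0.3226391766434747 (alt +-1) t 34.7 q7 0.8871644985693241
```

```bash
python3 -m pendant '[{"dp":[-0.06,0,0],"spin":0},{"dp":[-0.13,0.08,-0.08],"spin":-0.055},{"dp":[-0.13,0.18,-0.19],"spin":-0.11},{"dp":[-0.13,0.28,-0.3],"spin":-0.165},{"dp":[-0.13,0.39,-0.41],"spin":-0.22},{"dp":[-0.1,0.49,-0.52],"spin":-0.275},{"dp":[0,0.599,-0.63],"spin":-0.323},{"dp":[0.1,0.598,-0.631],"spin":-0.323}]' -1;python3 -m pendant '[{"dp":[0.03,0,0],"spin":0},{"dp":[0.03,0,0],"spin":0},{"dp":[0.03,0,0],"spin":0}]'
python3 - <<'E'
from h import *
e,M,s=tool();print(e,s['joint_positions'].round(2))
go((.7209,.0565,.13),np.radians(75.2))
c=snap('wrist','w33.png')
E
```

```text
t: 35.7
eef_pos: [0.7223, 0.0626, 0.1572]
orientation: [0.709, 0.089, 0.694, -0.087]
force: [0.6, -0.2, -1.3]
finger_gap: 0.0853
t: 36.08
eef_pos: [0.7235, 0.0611, 0.1477]
orientation: [0.71, 0.09, 0.693, -0.087]
force: [0.4, -0.3, 0.7]
finger_gap: 0.0856
[0.72354627 0.06112359 0.14772899] [-0.16  0.71  0.07  1.33 -0.05  1.07  1.24]
dp [ 0.0441 -0.0131 -0.0046] spin 0.0023673903039363345 (alt +-1) t 36.075 q7 1.2431649429435616
```

View pics/w33.png

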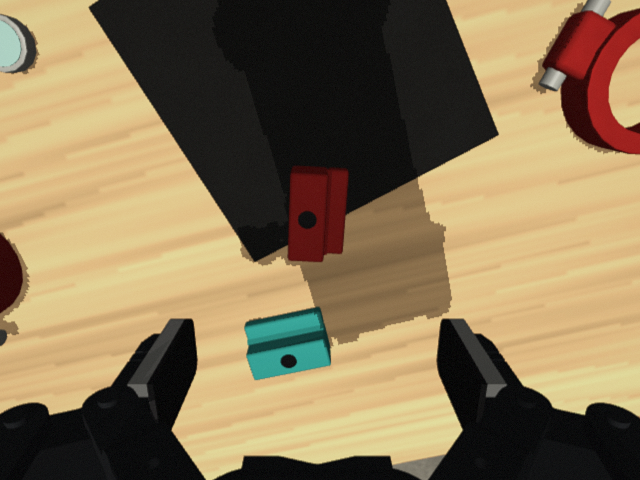

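Run:
```python
from h import *
c=load('wrist');e,M,s=tool();print(e)
p=onz(c,308.7,214.5,.029);print(p,(M.T@(p-e)*1e3).round(1)); p=p-M[:,1]*.0008
go((p[0],p[1],.07));go((p[0],p[1],.0165))
```

```text
[0.72352007 0.06121888 0.14781826]
[0.71712633 0.05878251 0.029     ] [118.6  -4.7  -8.3]
dp [ 0.1941 -0.0131 -0.0185] spin None (alt +-1) t 36.125 q7 1.2431659124004621
dp [ 0.3278 -0.014  -0.0216] spin None (alt +-1) t 36.125 q7 1.2431659124004621
```

```bash
python3 -m pendant '[{"dp":[0.1,-0.013,-0.018],"spin":0.014},{"dp":[0.2,-0.013,-0.019],"spin":0.014},{"dp":[0.3,-0.014,-0.021],"spin":0.014},{"dp":[0.325,-0.014,-0.0215],"spin":0.014},{"dp":[0.325,-0.014,-0.0215],"spin":0.014},{"dp":[0.325,-0.014,-0.0215],"spin":0.014}]'
python3 - <<'E'
from h import *
c=snap('wrist','w34.png')
e,M,s=tool();print(e,s['force'],np.degrees(np.arctan2(M[1,1],M[0,1])))
E
```

```text
t: 36.88
eef_pos: [0.7185, 0.0579, 0.0201]
orientation: [0.709, 0.106, 0.69, -0.102]
force: [0.1, -0.0, -0.2]
finger_gap: 0.085
[0.71837446 0.05798942 0.01992441] [0.0381933  0.28273524 0.63778032] 73.10131566566311
```

View pics/w34.png

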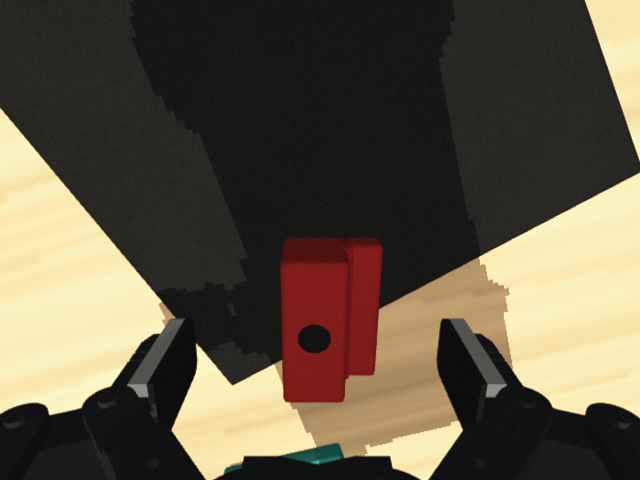

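```bash
python3 -m pendant '[{"dp":[0.006,0,-0.002],"spin":0},{"dp":[0.006,0,-0.003],"spin":0},{"dp":[0.006,0,-0.003],"spin":0},{"dp":[0.006,0,-0.003],"spin":0},{"dp":[0.006,0,-0.003],"spin":0},{"dp":[0.006,0,-0.003],"spin":0},{"dp":[0.006,0,-0.003],"spin":0},{"dp":[0.006,0,-0.003],"spin":0}]' 1 60
python3 - <<'E'
from h import *
c=snap('wrist','w35.png',(200,200,440,440),2.5)
e,M,s=tool();print(e,s['force'],np.degrees(np.arctan2(M[1,1],M[0,1])));go((.6,-.1,.25),np.radians(17.2))
E
```

```text
t: 37.92
eef_pos: [0.7176, 0.0583, 0.0179]
orientation: [0.709, 0.106, 0.69, -0.102]
force: [-0.5, -0.0, 6.9]
finger_gap: 0.0225
[0.71752739 0.05833843 0.01789984] [-0.45375033  0.93094987  4.8986092 ] 73.10416854798898
dp [-0.5887 -0.4589 -0.1504] spin 0.3105787141554943 (alt +-1) t 37.975 q7 1.217666438503446
```

View pics/w35.png

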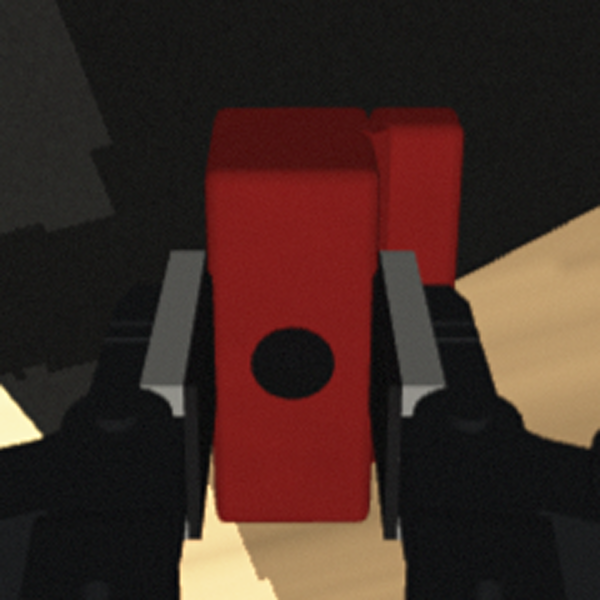

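Firm grip, toe on the right (tool +y) as for dog B. Carry to the chute.

```bash
python3 -m pendant '[{"dp":[-0.05,0,0],"spin":0},{"dp":[-0.2,0,0],"spin":0},{"dp":[-0.35,0,0],"spin":0.05},{"dp":[-0.5,-0.1,-0.03],"spin":0.1},{"dp":[-0.58,-0.2,-0.06],"spin":0.15},{"dp":[-0.58,-0.3,-0.1],"spin":0.2},{"dp":[-0.58,-0.4,-0.13],"spin":0.25},{"dp":[-0.58,-0.459,-0.15],"spin":0.3}]'
python3 - <<'E'
from h import *
P=np.load('chute.npy')
e,M,s=tool();print(e,s['finger_gap']);t=chute_pts(P)((.003,-.0002,0));go((t[0],t[1],.25),P[2]+np.pi/2)
E
```

```text
t: 38.98
eef_pos: [0.5984, -0.1025, 0.2477]
orientation: [0.582, 0.418, 0.566, -0.406]
force: [-0.4, 0.1, -2.0]
finger_gap: 0.0223
[ 0.59841068 -0.10247788  0.2476961 ] 0.022278105933096634
dp [-0.0083 -0.1991  0.3353] spin 0.007947158781544155 (alt +-1) t 38.975 q7 0.6358569472301695
```

```bash
python3 -m pendant '[{"dp":[-0.008,-0.07,0.11],"spin":0.008},{"dp":[-0.008,-0.14,0.22],"spin":0.008},{"dp":[-0.008,-0.199,0.335],"spin":0.008},{"dp":[-0.008,-0.199,0.335],"spin":0.008},{"dp":[0.04,-0.199,0.335],"spin":0.008},{"dp":[0.075,-0.199,0.335],"spin":0.008},{"dp":[0.075,-0.199,0.335],"spin":0.008}]'
python3 - <<'E'
from h import *
P=np.load('chute.npy')
e,M,s=tool();print(e,s['finger_gap']);t=chute_pts(P)((.003,-.0002,0));go((t[0],t[1],.1962),P[2]+np.pi/2)
c=snap('wrist','w36.png')
e,M,s=tool();go((t[0],t[1],.1962),P[2]+np.pi/2)
E
```

```text
t: 39.85
eef_pos: [0.5663, -0.2537, 0.2157]
orientation: [0.576, 0.425, 0.562, -0.413]
force: [0.2, 0.5, -1.7]
finger_gap: 0.0224
[ 0.56628505 -0.25365184  0.2156683 ] 0.02244014729992689
dp [ 0.0486 -0.0035  0.0026] spin 0.0002695768125454477 (alt +-1) t 39.85 q7 0.8937505304778928
dp [ 0.0507 -0.0042  0.001 ] spin 0.00019554504842275743 (alt +-1) t 39.9 q7 0.893696305085817
```

View pics/w36.png

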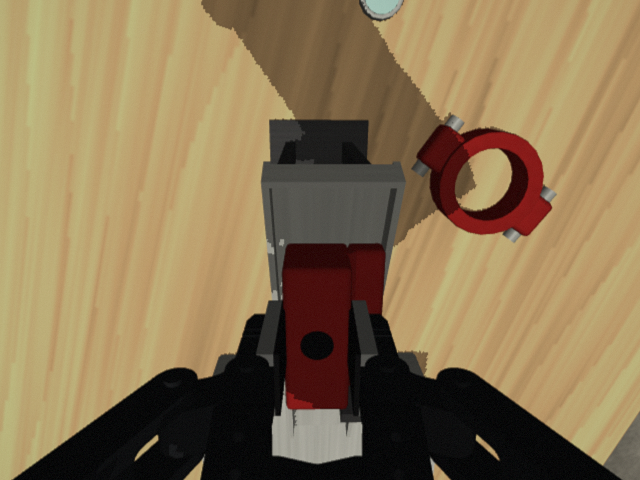

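```bash
python3 -m pendant '[{"dp":[0.025,-0.004,0.001],"spin":0},{"dp":[0.049,-0.004,0.001],"spin":0},{"dp":[0.051,-0.004,0.001],"spin":0},{"dp":[0.051,-0.004,0.001],"spin":0}]';python3 -m pendant '[{"dp":[0,0,0],"spin":0},{"dp":[0,0,0],"spin":0},{"dp":[0,0,0],"spin":0},{"dp":[0,0,0],"spin":0},{"dp":[0,0,0],"spin":0},{"dp":[0,0,0],"spin":0}]' 0 ;python3 -m pendant '[{"dp":[-0.1,0,0],"spin":0},{"dp":[-0.2,0,0],"spin":0},{"dp":[-0.3,0,0],"spin":0},{"dp":[-0.3,0,0],"spin":0},{"dp":[-0.3,0,0],"spin":0},{"dp":[-0.3,0,0],"spin":0},{"dp":[-0.3,0,0],"spin":0},{"dp":[-0.3,0,0],"spin":0}]' -1
python3 - <<'E'
from h import *
e,M,s=tool();print(e,s['force'])
snap('scene','s37.png'); snap('top','t37.png')
E
```

```text
t: 40.4
eef_pos: [0.5658, -0.255, 0.1961]
orientation: [0.577, 0.425, 0.562, -0.413]
force: [0.0, 0.2, -3.6]
finger_gap: 0.022
t: 41.15
eef_pos: [0.5659, -0.255, 0.196]
orientation: [0.577, 0.425, 0.562, -0.413]
force: [0.2, -0.1, 0.0]
finger_gap: 0.0427
t: 42.15
eef_pos: [0.5625, -0.2551, 0.3154]
orientation: [0.577, 0.425, 0.562, -0.413]
force: [-1.2, -0.3, 0.4]
finger_gap: 0.0854
[ 0.56246334 -0.25507578  0.31544277] [-1.15290257 -0.30029807  0.36659469]
```

View pics/s37.png

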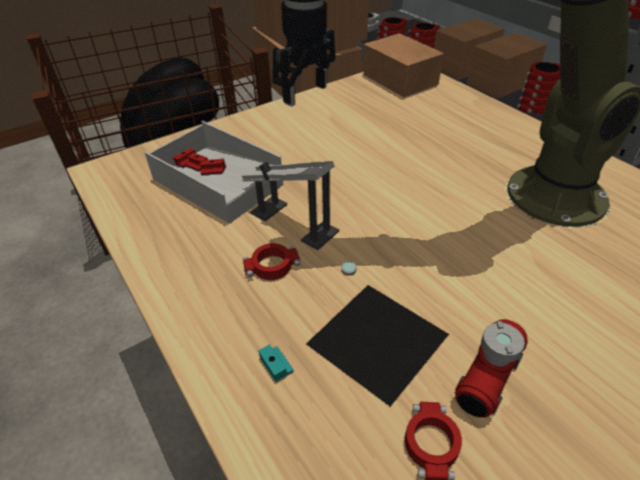

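View pics/t37.png

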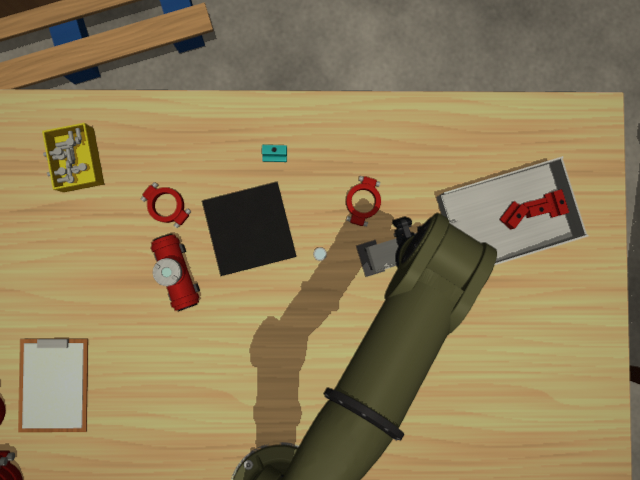

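```bash
python3 -m pendant '[{"dp":[0,0,0],"spin":0},{"dp":[0,0,0],"spin":0},{"dp":[0,0,0],"spin":0},{"dp":[0,0,0],"spin":0},{"dp":[0,0,0],"spin":0},{"dp":[0,0,0],"spin":0},{"dp":[0,0,0],"spin":0},{"dp":[0,0,0],"spin":0}]'>/dev/null
python3 - <<'E'
from h import *
a=load('top')['pixels'].astype(int);sa=load('scene')['pixels'].astype(int)
snap('scene','s38.png',(450,300,560,400),6)
crop('scene','s38b.png',(140,115,290,225),5)
c=snap('top','t38.png',(430,150,600,280),4)
d=np.abs(c['pixels'].astype(int)-a).sum(2)[150:280,430:600];print((d>60).sum())
d=np.abs(load('scene')['pixels'].astype(int)-sa).sum(2)[115:225,140:290];print((d>60).sum())
crop('top','t38r.png',(140,230,210,320),6)
for u,v in((513,215),(539,210),(559,203)):
    P=np.load('chute.npy');p=onz(c,u,v,.05);print((R.from_euler('z',-P[2]).as_matrix()@(p-[P[0],P[1],.165])).round(3))
E
```

```text
4
0
[ 0.317  0.004 -0.115]
[ 0.38  -0.003 -0.115]
[ 0.43  -0.001 -0.115]
```

View pics/s38.png

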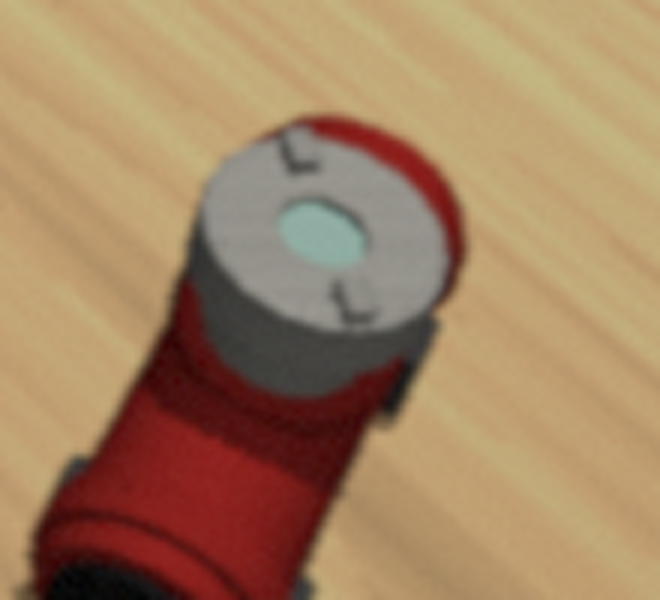

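View pics/s38b.png

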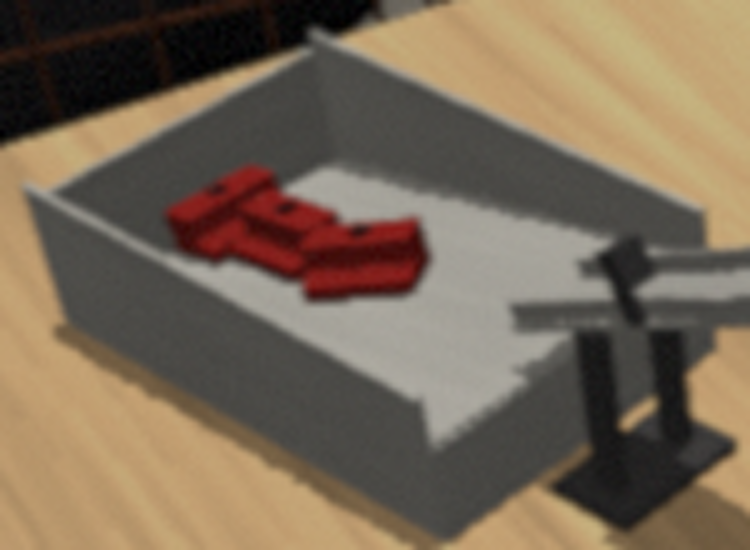

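View pics/t38.png

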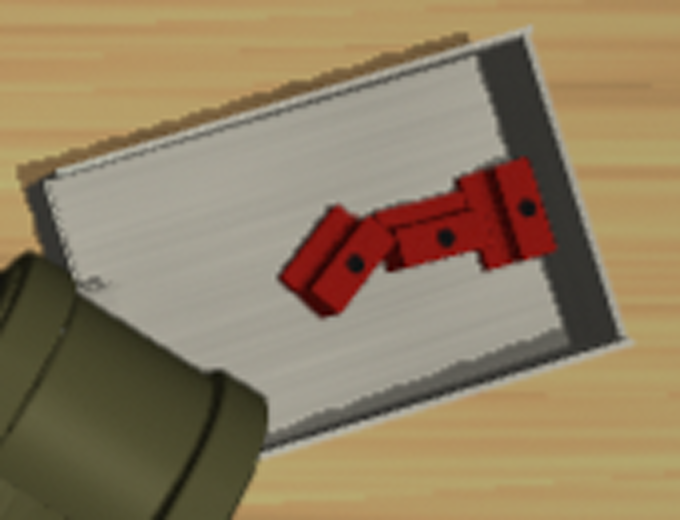

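View pics/t38r.png

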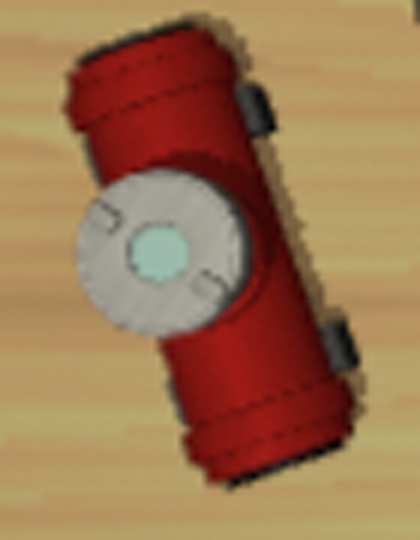

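```bash
python3 -c "
from workcell import manip
print(manip.job_done())"
```

```text
the job is handed in; nothing more can be done
None
```

The order is finished and handed in at about 43 s of the 210 s; the system gave no verdict.

- **Window:** I took the one nearer the base. It dropped into the pocket level, about 0.5 mm from the axis in the wrist image.
- **Ring:** I put it on with its lugs in the gaps and turned it clockwise until the torque rose at the stop. It turned about 142°, judged from the wings; the nominal stop is 138°, so the few degrees' difference is probably error in my measured pipe angle. At the stop the ring sat about 3 mm below the rim reference, and it stayed there after I let go.
- **Dogs:** Three were present. Each was released on the chute near the drop point, well short of the gate, and slid by itself into the tray. One dog was knocked aside during the run, so I measured it again before picking it up.
- **Last check:** In pictures about 1 s apart the dogs lay still in the tray, about 0.32, 0.38 and 0.43 m ahead of the drop point, near its centreline. The couplings, the turquoise look-alike and the spare window had not visibly moved. The gripper was clear of everything.

**Disagreements:** The cameras differed from each other and from the tool by up to about 3 mm. I therefore set both fits by comparing the part and the boss in the same wrist picture. While I seated the window, the wrist force briefly read 13.6 N before I let go.

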